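# Stand the punch case heavy end down in the press caddy

## Robot

A 6-joint arm with a two-finger parallel gripper is mounted at the origin on the work surface. World frame = base frame: x ahead of the robot, y to its left, z up, the work surface at z = 0. Lengths are in m, angles in degrees, forces in N, time in s.
With the tool pointing down it reaches from about 0.25 to 0.725 m from the base axis. Payload 9.7 kg.
Tool frame: the origin (TCP) lies between the finger pads; the fingertips stand 22 mm ahead of it and the grasp point (between the pads) lies 3 mm ahead of it; z points along the fingers, y is the line along which they close (so a half turn about z gives the same grasp; the last joint's range is limited). The gripper opens to 85 mm and grips with 20 to 120 N. Pads are 22 mm wide; open, the fingers measure 114 mm over their backs; the gripper's body (76 mm by 85 mm) begins 54 mm behind the grasp point. The pads swing forward as they close: fully open they stand 13 mm farther back than shut.
Start: joints at [66.807, 4.979, 10.078, 95.1, 0, 90], TCP at [0.217, 0.506, 0.215] pointing down, gripper open.
Joint ranges: [-179.16, 179.16], [-48.56, 103.87], [-65.8, 70.77], [-126.05, 130.52], [-82.76, 87.17], [-180, 180]. Speed limits (degrees/s): [127.2, 127.2, 147.25, 180, 180, 180].

## Interface

Orientations are given as [roll, pitch, yaw] about the fixed x, y, z axes, in that order (R = Rz(yaw) Ry(pitch) Rx(roll)).
In Python, from workcell import bot, viewer, finder gives the robot as it stands.
- The arm moves only by the tool move_arm, never from a script. Its arguments are lists of equal length, an entry for each row: "offset": the shift along the tool's x, y, z in cm, a list of three; "twist": the turn, a rotation vector about the tool's x, y, z in rad, a list of three; "grip": the opening, from 0 (shut) to 1 (fully open). In form: {"offset": [[x, y, z], ...], "twist": [[ax, ay, az], ...], "grip": [grip, ...]}. A call has 1 to 5 rows; each row shifts and turns the commanded pose from where the row before left it, along the tool's axes as they then stand; what a row does not reach is not made up. A row lasts 1/10 s, in which the tool goes at most 50 mm and 8.59 degrees, less where a joint would pass 70% of its speed; a pose out of reach is approached as far as the arm can. A call is refused whole if a number of a shift passes 5 or a number of a turn 0.15, either way. A call with a gripper value outside its range is refused whole. The fingers move at their own pace and stop on an object; "force" is the grip in N (left out, the last holds). Time passes only in rows, so rows that do not move let the fingers close. It gives the time, the measured TCP pose, the force, the opening and the grip force at its end, in the units of the state.
- bot.get_obs(): the state, without advancing time (a new reading comes with each control period).
- viewer.camera(name): name is "side" or "top"; returns a dict with "color" (480x640x3 uint8, red, green, blue), "depth" (480x640 float32, m along the optical axis (not along the pixel's ray), 0 where there is no reading), "vfov" (degrees; the focal length in pixels is half the picture's height over the tangent of half this angle, whatever the lens; pixels are square), "cx", "cy" (the principal point, pixels), "position" and "attitude" of the camera in the world. Camera axes: x right, y down, z forward; pixel columns grow to the right and rows downward; lengths in m; the calibration is good to about 2 mm. A picture is of the moment at which its call begins.
- bot.job_done(): hands the job in; it is judged then, once.
Trained networks look in a picture, given as the dict that the camera call returned (one of the last four; its "shot" number tells which), for a name from the list of things; names that differ only in an ending like _2 or _b are one class to them, and where a whole thing is asked for, a point or a joint stands for the part that bears it (a point fixed in the world has none). Each returns a list of dicts, best first, with "p" (0 to 1); they miss things now and then, are a little off and sometimes report something else, mostly with a low value. They report only what shows in the picture. A call takes as long as a camera call. They do not tell look-alikes from the thing itself.
- finder.boxes_of(picture, thing): "position" ([column, row] in pixels, amid what is visible of it).
- finder.pinpoint(picture, thing): "position" ([column, row] in pixels: a listed point, or the origin of a listed thing).
The state is a dict: "time": time; "q": joint angles; "qd": joint speeds; "joint_efforts": joint torques, N m; "ee_pos": TCP position; "tcp_rot": TCP orientation; "wrist_force": force on the tool from outside, world axes, zero at the start; "torque": the same for the moment, N m; "opening": finger opening in m; "grasp_force": force on a finger pad.
Only numpy, scipy, OpenCV 4.12 (cv2) and the standard library are available. Lean on these libraries where they do the work, as an engineer would, in place of code of your own. Each camera call takes 0.05 s, during which the arm holds its last target. There are 200 camera calls.

## Task

Lift the long black punch case a few centimetres off the bench to feel which end the steel punch is packed in, lay it back down and let go. Then take it again, stand it upright with the heavy end down on the floor of the caddy's empty bay, and let go; do not drop it, and leave the other things on the bench where they are.

Things in the scene. Friction and masses are not known exactly. Their poses are not given: they have to be found in the camera images.
- case_center (a point): centre of the long punch case: closed black plastic pack 180 x 50 x 50 mm, 0.55 to 0.75 kg, lying along its x axis, z up. A 0.38 to 0.54 kg steel punch lies hidden 53 mm from the centre in one end, foam in the other; the ends look alike and +x may be either. Lifted by its middle it pulls down to the heavy end (0.2 to 0.3 N m). Contents rattle 2 mm. Held near an end it swings unless gripped firmly.
- caddy: the press's punch caddy: a white plastic block fixed to the bench, 165 mm along its x axis, 110 mm along y; origin at the centre of its underside, z up. The half towards -x is the empty bay; the half towards +x is a 42 mm high block in which three steel punches stand, up to 80 mm above the bench
- bay (a point): centre of the bay's flat floor, 8 mm above the bench, axes as the caddy's. The bay is 104 mm along x and 98 mm along y inside, with a rim 14 mm higher than its floor on three sides and the 42 mm high punch block on the +x side
- short_case_mid (a point): centre of a shorter black case of the same make, 100 x 36 x 36 mm, lying on the bench; not to be moved
- tray_a_mid (a point): centre of a white tray of filled cartridges, 94 x 150 mm and 54 mm high over the cartridges; not to be moved
- tray_b_mid (a point): centre of a second such tray; not to be moved
- tape_mid (a point): centre of a roll of tape lying flat, 94 mm across, 24 mm high; not to be moved
- level_mid (a point): centre of an orange spirit level standing on its edge, 230 x 24 x 42 mm; not to be moved
- pen_cup_mid (a point): centre of a dark steel pen cup, 76 mm across, 90 mm high (pens to 145 mm); not to be moved
- solvent_mid (a point): centre of a white bottle, 66 mm across, 120 mm high; not to be moved
Mind the look-alikes: they are no part of the job. Leave any purple look-alike of the part that bears case_center alone. What is shaped like the caddy but pink is not meant.

How it is judged (in metres and radians):
On the way, in this order (a step that is already met when the one before it is completed fails the run):
1. the long case is lifted off the bench, its centre at least 20 mm above where it lay, and held so for 0.3 s (height (world z) of case_center above 0.045 m and contact force between the fingers and case above 0.5 N), for 0.3 s.
2. the long case is set back down, lying on the bench, and let go (height (world z) of case_center below 0.03 m and angle between case_center's own x axis and vertical between 1.48 and 1.66 rad and contact force between the fingers and case below 0.1 N), for 0.2 s.
At the end, for the whole second after the job is handed in: The long case stands upright (within 0.06 rad) on the bay's floor (centre 86 to 94 mm above it, within 40 mm sideways of the bay's centre), the punch's weight (over 1.5 N) on the liner inside its lower end (case_c0 or c1), at rest, untouched; no other loose thing has shifted over 25 mm (angle between the x axis of case_center and the z axis of caddy, either way round below 0.06 rad and z of case_center in the frame of bay between 0.086 and 0.094 m and horizontal distance between case_center and bay below 0.04 m and (contact force between anything else and case_c0 above 1.5 N or contact force between anything else and case_c1 above 1.5 N) and linear speed of case below 0.02 m/s and angular speed of case below 0.1 rad/s and contact force between the fingers and case below 0.1 N).
It fails at once if the long case is dropped or knocked over: it moves faster than 0.5 m/s with no finger on it (linear speed of case above 0.5 m/s and contact force between the fingers and case below 0.1 N).
It fails at once if one of the other loose things on the bench is shifted by more than 25 mm or knocked over (distance of any of short_case_mid, tray_a_mid, tray_b_mid, tape_mid, level_mid, pen_cup_mid, solvent_mid from where it was at the start of the episode above 0.025 m).
It also fails if it takes over 59 s, if anything falls off the work surface, if the arm or the gripper's body presses on something with over 40 N, if the wrist force passes 120 N, or if a joint passes its speed limit or range.

## Working session

There is one attempt and no reset: what is moved stays moved. The work goes in short steps, Python scripts to look and compute and a tool call to move; the robot and the scene stay as the last step left them, time stands still between calls to the robot, and variables do not carry over. Pictures are saved under pics/ and viewed, at most 10 in all, crops included, and the job is handed in when it is done.

Besides the shell and the picture viewer there is one more tool, called after "Call:" as name(argument=value, ...) on one line, values as JSON. move_arm: Moves the arm, as the interface text tells. Its arguments: {"type":"object","properties":{"offset":{"type":"array","items":{"type":"array","items":{"type":"number"}}},"twist":{"type":"array","items":{"type":"array","items":{"type":"number"}}},"grip":{"type":"array","items":{"type":"number"}},"force":{"type":"number"}},"required":["offset","twist","grip"]}

```bash
mkdir -p pics; cat > h.py <<'E'
import numpy as np, cv2
from workcell import bot, viewer, finder
from scipy.spatial.transform import Rotation as R
def K(p):
    f=240/np.tan(np.radians(p["vfov"])/2); return f,p["cx"],p["cy"]
def rot(a):
    a=np.array(a,float)
    if a.shape==(3,3): return a
    if a.shape==(3,): return R.from_euler('xyz',a,degrees=True).as_matrix()
    return R.from_quat(a).as_matrix()
def cloud(p):
    f,cx,cy=K(p); v,u=np.mgrid[0:480,0:640]; d=p["depth"]
    P=np.stack([(u-cx)/f*d,(v-cy)/f*d,d],-1)
    return P@rot(p["attitude"]).T+np.array(p["position"])
def save(p,n): cv2.imwrite('pics/'+n+'.png',p["color"][:,:,::-1])
E
python3 - <<'E'
from h import *
for n in ["top","side"]:
    p=viewer.camera(n); save(p,n+'0'); C=cloud(p)
    print(n,p["position"],p["attitude"],p["vfov"],p["cx"],p["cy"])
    np.savez('pics/'+n+'0.npz',C=C,c=p["color"],d=p["depth"])
    for t in ["case_center","caddy","bay","short_case_mid","tray_a_mid","tape_mid","level_mid","pen_cup_mid","solvent_mid"]:
        for r in finder.pinpoint(p,t)[:3]:
            u,v=np.round(r["position"]).astype(int)
            print(t,round(r["p"],2),(u,v),C[min(max(v,0),479),min(max(u,0),639)].round(3))
print(bot.get_obs())
E
```

```text
top [ 0.42437537 -0.00410388  1.25117243] [-175.73028177   -0.34876679  -90.06742809] 56.210643311845175 322.8490020536918 237.07695633058972
case_center 0.87 (np.int64(205), np.int64(306)) [0.331 0.302 0.046]
case_center 0.83 (np.int64(242), np.int64(242)) [0.501 0.205 0.05 ]
case_center 0.7 (np.int64(408), np.int64(163)) [ 0.717 -0.244  0.044]
caddy 0.84 (np.int64(432), np.int64(332)) [ 0.256 -0.31   0.007]
caddy 0.68 (np.int64(394), np.int64(250)) [ 0.424 -0.004  1.251]
bay 0.87 (np.int64(392), np.int64(256)) [ 0.465 -0.203  0.007]
bay 0.68 (np.int64(436), np.int64(340)) [ 0.235 -0.32   0.009]
short_case_mid 0.55 (np.int64(308), np.int64(168)) [0.706 0.029 0.034]
tray_a_mid 0.74 (np.int64(240), np.int64(167)) [0.708 0.215 0.036]
tape_mid 0.91 (np.int64(321), np.int64(281)) [ 0.396 -0.007 -0.001]
level_mid 0.67 (np.int64(494), np.int64(267)) [ 0.434 -0.472  0.042]
pen_cup_mid 0.87 (np.int64(134), np.int64(296)) [0.361 0.47  0.097]
solvent_mid 0.65 (np.int64(475), np.int64(179)) [ 0.662 -0.408  0.098]
side [ 0.14070137 -0.85607888  1.208123  ] [-140.18600904    0.95541403  -24.50093
[... 828 characters left out ...]
.int64(361)) [ 0.141 -0.856  1.208]
{'time': 1.0, 'q': array([6.68072260e+01, 4.98002464e+00, 1.00777298e+01, 9.50999385e+01,
       1.02851325e-03, 9.00003692e+01]), 'qd': array([ 0.01977282, -0.02319598,  0.03415303, -0.07462149,  0.04776351,
        0.02073356]), 'joint_efforts': array([ 1.67907780e-03, -5.20110691e+01,  4.64863729e+01,  1.61431963e-03,
        1.22486358e-05,  2.38695020e-05]), 'ee_pos': array([0.21659585, 0.50554577, 0.21526901]), 'tcp_rot': array([-1.79997767e+02, -1.02849886e-03,  1.56806857e+02]), 'wrist_force': array([-0.02382207,  0.03312735, -0.89485321]), 'torque': array([ 0.04091815, -0.03934836, -0.01575973]), 'grasp_force': 0.0, 'opening': 0.08501234264540332}
```

View pics/top0.png

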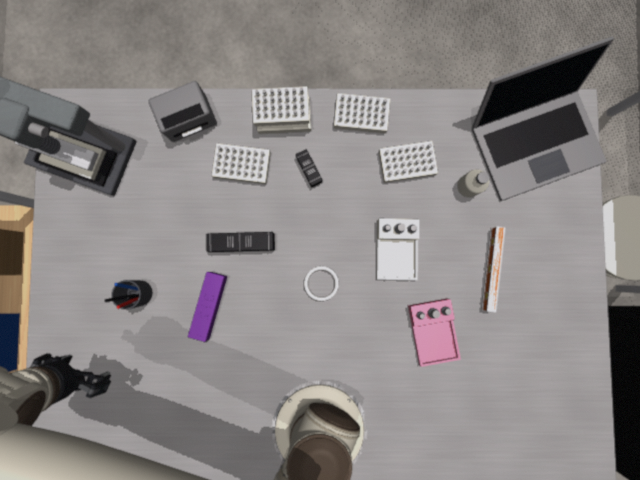

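View pics/side0.png

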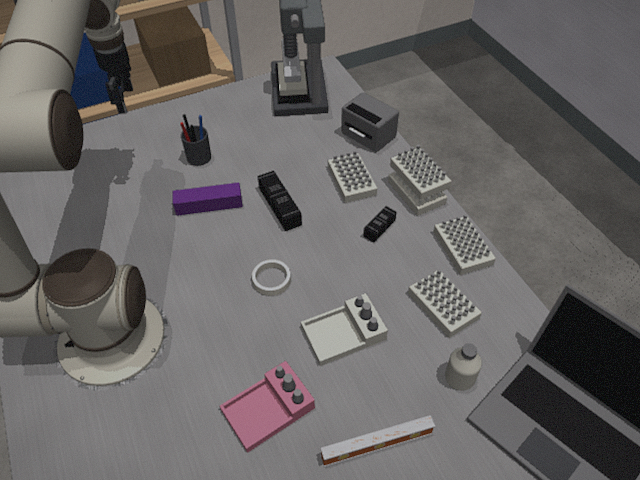

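The top view shows the long black case at (241,242), purple look-alike at (208,307), the white caddy at (398,250) with its block toward +x (up), and pink caddy at (434,332). The side view agrees with this.

```bash
python3 - <<'E'
from h import *
for n in ["top","side"]:
    z=np.load(f'pics/{n}0.npz'); C=z['C']; c=z['c'].astype(int)
    def box(m,l):
        P=C[m][:,:2].astype(np.float32); r=cv2.minAreaRect(P); print(n,l,m.sum(),np.round(r[0],4),np.round(r[1],4),round(r[2],1), 'z',np.median(C[m][:,2]).round(4))
    X,Y,Z=C[...,0],C[...,1],C[...,2]
    box((abs(X-.5)<.08)&(abs(Y-.2)<.13)&(Z>.04)&(Z<.06)&(c.max(-1)<130)&((c.max(-1)-c.min(-1))<40),'case')
    box((abs(X-.49)<.12)&(abs(Y+.21)<.1)&(Z>.012)&(Z<.06),'caddy')
    box((abs(X-.49)<.12)&(abs(Y+.21)<.1)&(Z>.032)&(Z<.05),'block')
    box((abs(X-.46)<.035)&(abs(Y+.21)<.035)&(Z<.012)&(Z>-.01),'floor')
    m=(abs(X-.45)<.25)&(abs(Y)<.1)&(Z<.012)&(Z>-.01)
    print('bench z',np.median(Z[m]))
E
```

```text
top case 1252 [0.5021 0.2126] [0.0507 0.1787] 1.4 z 0.0498
top caddy 1111 [ 0.4816 -0.2148] [0.1107 0.1654] 89.6 z 0.0405
top block 676 [ 0.5366 -0.2155] [0.11   0.0549] 90.0 z 0.0422
top floor 611 [ 0.4604 -0.21  ] [0.0692 0.0699] 0.0 z 0.0081
bench z 0.00019901601903282717
side case 1001 [0.4785 0.2115] [0.1064 0.1858] 2.2 z 0.0496
side caddy 1769 [ 0.4862 -0.2153] [0.1149 0.1668] 89.0 z 0.0344
side block 812 [ 0.541  -0.2159] [0.1144 0.0569] 88.5 z 0.0421
side floor 765 [ 0.46   -0.2101] [0.0698 0.0699] 89.9 z 0.0081
bench z 0.00017508167253466045
```

```bash
cat >> h.py <<'E'
import math
def plan(p1,e1,vmax=4.5,wmax=0.14,start=None,n=None,verb=True):
    if start is None:
        o=bot.get_obs(); p=np.array(o["ee_pos"]); r=R.from_euler('xyz',o["tcp_rot"],degrees=True)
    else: p,r=start
    r1=R.from_euler('xyz',e1,degrees=True); w=(r.inv()*r1).as_rotvec(); p1=np.array(p1)
    n=n or max(1,math.ceil(np.linalg.norm(p1-p)*100/vmax),math.ceil(np.linalg.norm(w)/wmax))
    O=[];T=[]
    for k in range(n):
        d=np.round(r.inv().apply((p1-p)/(n-k))*100,2); t=np.round((r.inv()*r1).as_rotvec()/(n-k),3)
        O.append(d.tolist());T.append(t.tolist()); p=p+r.apply(d/100); r=r*R.from_rotvec(t)
    for i in range(0,n,5): print('{"offset":',O[i:i+5],'"twist":',T[i:i+5],'}')
    return p,r
E
python3 - <<'E'
from h import *
s=plan([.502,.2126,.15],[180,0,91.4])
plan([.502,.2126,.029],[180,0,91.4],start=s,vmax=2.5)
E
```

```text
{"offset": [[-3.78, -1.57, 0.65], [-3.93, -1.13, 0.65], [-4.03, -0.67, 0.65], [-4.08, -0.21, 0.65], [-4.08, 0.25, 0.65]] "twist": [[-0.0, 0.0, 0.114], [-0.0, 0.0, 0.114], [-0.0, 0.0, 0.114], [-0.0, 0.0, 0.114], [-0.0, 0.0, 0.114]] }
{"offset": [[-4.03, 0.72, 0.66], [-3.92, 1.17, 0.65], [-3.76, 1.61, 0.66], [-3.55, 2.03, 0.65], [-3.3, 2.42, 0.66]] "twist": [[-0.0, 0.0, 0.114], [-0.0, 0.0, 0.114], [-0.0, 0.0, 0.115], [-0.0, 0.0, 0.114], [-0.0, 0.0, 0.115]] }
{"offset": [[0.0, 0.0, 2.42], [0.0, 0.0, 2.42], [0.0, 0.0, 2.42], [0.0, 0.0, 2.42], [0.0, 0.0, 2.42]] "twist": [[-0.0, 0.0, -0.0], [-0.0, 0.0, -0.0], [-0.0, 0.0, -0.0], [-0.0, 0.0, -0.0], [-0.0, 0.0, -0.0]] }
```

Call:
move_arm(offset=[[-3.78, -1.57, 0], [-3.93, -1.13, 0], [-4.03, -0.67, 0.65], [-4.08, -0.21, 0.65], [-4.08, 0.25, 0.65]], twist=[[0, 0, 0.114], [0, 0, 0.114], [0, 0, 0.114], [0, 0, 0.114], [0, 0, 0.114]], grip=[1, 1, 1, 1, 1], force=100)

```text
time: 1.5
ee_pos: [0.3602, 0.3579, 0.1957]
tcp_rot: [180.0, -0.0, 123.9]
wrist_force: [0.2, 2.0, 0.2]
opening: 0.0854
grasp_force: 0.0
```

Call:
move_arm(offset=[[-4.03, 0.72, 0.65], [-3.92, 1.17, 0.65], [-3.76, 1.61, 0.65], [-3.55, 2.03, 0.65], [-3.3, 2.42, 0.65]], twist=[[0, 0, 0.114], [0, 0, 0.114], [0, 0, 0.115], [0, 0, 0.114], [0, 0, 0.115]], grip=[1, 1, 1, 1, 1])

```text
time: 2.0
ee_pos: [0.503, 0.2112, 0.1632]
tcp_rot: [180.0, -0.0, 91.1]
wrist_force: [0.0, 1.1, 0.0]
opening: 0.0855
grasp_force: 0.0
```

Call:
move_arm(offset=[[0, 0, 0], [0, 0, 0], [0, 0, 0]], twist=[[0, 0, 0], [0, 0, 0], [0, 0, 0]], grip=[1, 1, 1])

```text
time: 2.3
ee_pos: [0.5016, 0.2131, 0.1635]
tcp_rot: [180.0, -0.0, 91.5]
wrist_force: [-0.0, 0.5, 0.8]
opening: 0.0853
grasp_force: 0.0
```

Call:
move_arm(offset=[[0, 0, 3], [0, 0, 3], [0, 0, 3], [0, 0, 2], [0, 0, 1.3]], twist=[[0, 0, 0], [0, 0, 0], [0, 0, 0], [0, 0, 0], [0, 0, 0]], grip=[1, 1, 1, 1, 1])

```text
time: 2.8
ee_pos: [0.5007, 0.2134, 0.039]
tcp_rot: [-179.9, 0.0, 91.5]
wrist_force: [-0.1, 0.2, 0.8]
opening: 0.0851
grasp_force: 0.0
```

Call:
move_arm(offset=[[0, 0, 1], [0, 0, 0], [0, 0, 0], [0, 0, 0], [0, 0, 0]], twist=[[0, 0, 0], [0, 0, 0], [0, 0, 0], [0, 0, 0], [0, 0, 0]], grip=[1, 0.75, 0.4, 0, 0])

```text
time: 3.3
ee_pos: [0.5038, 0.2134, 0.0337]
tcp_rot: [179.7, -0.1, 91.4]
wrist_force: [-0.8, -0.0, 17.3]
opening: 0.0281
grasp_force: 8.5
```

Call:
move_arm(offset=[[0, 0, 0], [0, 0, 0], [0, 0, 0], [0, 0, 0], [0, 0, 0]], twist=[[0, 0, 0], [0, 0, 0], [0, 0, 0], [0, 0, 0], [0, 0, 0]], grip=[0, 0, 0, 0, 0])

```text
time: 3.8
ee_pos: [0.5038, 0.2135, 0.034]
tcp_rot: [179.7, -0.1, 91.4]
wrist_force: [-3.4, -0.2, 17.0]
opening: 0.0002
grasp_force: 8.5
```

```bash
python3 - <<'E'
from h import *
o=bot.get_obs()
for k in ["ee_pos","tcp_rot","wrist_force","torque","opening","grasp_force","q"]: print(k,np.round(o[k],3))
E
```

```text
ee_pos [0.504 0.214 0.034]
tcp_rot [ 1.79706e+02 -1.43000e-01  9.13820e+01]
wrist_force [-3.431 -0.175 17.03 ]
torque [0.011 0.592 0.02 ]
opening 0.0
grasp_force 8.49
q [ 2.29560e+01  4.66300e+00 -1.03350e+01  7.46760e+01  2.50000e-02
  1.11574e+02]
```

```bash
python3 - <<'E'
from h import *
p=viewer.camera("side"); q=viewer.camera("top")
a=cv2.resize(p["color"][120:280,200:360],(480,480)); b=cv2.resize(q["color"][170:300,170:300],(320,320))
im=np.zeros((480,800,3),np.uint8); im[:,:480]=a; im[:320,480:]=b
cv2.imwrite('pics/m1.png',im[:,:,::-1])
E
```

```text
(no output)
```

View pics/m1.png

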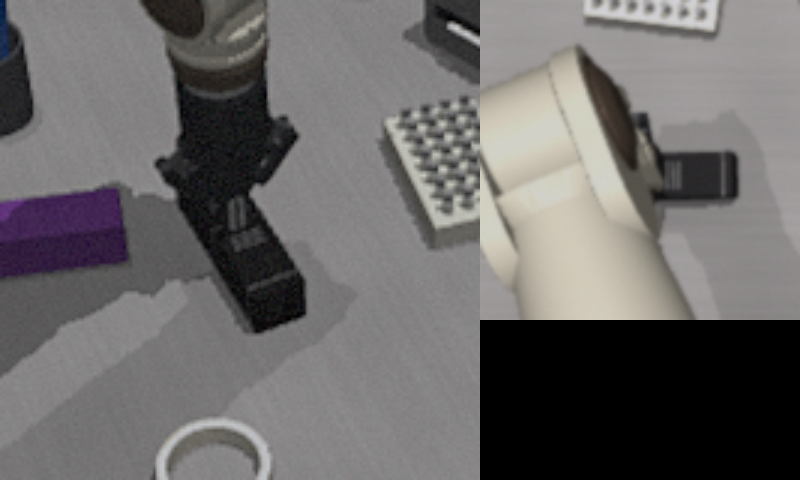

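The side crop shows the hand over the case's middle with what looks like a finger tip resting on the case top near (238,215); the case hasn't moved. The opening reads 0, so I'm checking heights.

```bash
python3 - <<'E'
from h import *
p=viewer.camera("side"); C=cloud(p); save(p,'s2')
for v in range(150,204,3):
    print(v,' '.join('%d,%d,%d'%tuple((C[v,u]*1000).round().astype(int)) for u in range(252,302,5)))
a=cv2.resize(p["color"][130:230,225:345],(800,600),interpolation=cv2.INTER_CUBIC)
a=cv2.convertScaleAbs(a,alpha=2.2,beta=10); cv2.imwrite('pics/m2.png',a[:,:,::-1])
E
```

```text
150 521,461,-4 534,454,-4 472,205,222 481,195,226 490,184,232 501,179,231 513,179,227 528,184,217 624,400,5 639,399,0
153 515,445,-1 527,435,2 469,198,219 478,187,225 489,183,224 502,184,218 511,175,221 527,184,208 620,391,2 630,377,9
156 511,435,-3 523,423,2 468,197,211 478,189,213 488,181,215 498,175,216 513,182,205 527,184,198 619,389,-8 629,375,0
159 506,422,-2 518,409,4 468,200,198 477,188,204 486,179,208 498,178,205 512,181,197 526,184,188 555,224,143 624,365,-1
162 501,407,1 514,400,1 467,199,189 476,188,195 485,177,201 499,180,193 510,176,192 533,203,160 550,212,145 563,210,142
165 497,396,0 509,389,1 467,204,176 476,192,182 485,179,190 498,179,184 510,178,180 533,203,149 547,207,140 559,202,140
168 492,383,2 505,379,-1 467,205,164 480,207,157 493,206,152 505,204,150 141,-856,1208 539,222,120 544,201,136 609,330,-2
171 486,366,7 456,216,149 466,205,155 477,199,155 487,191,157 505,203,140 514,193,145 539,224,108 544,201,125 604,318,-1
174 444,220,140 453,207,148 494,299,50 478,204,140 488,196,143 503,200,133 515,196,132 575,323,-4 545,204,112 601,311,-4
177 479,348,2 450,200,1
[... 293 characters left out ...]
 557,280,6 570,273,6 584,272,2
186 467,320,-3 479,311,-1 480,267,39 473,199,104 489,207,90 502,205,86 516,207,79 554,274,1 568,271,-2 581,265,-3
189 461,303,3 475,300,0 479,266,29 485,241,50 491,216,70 499,200,80 516,207,67 549,262,2 563,258,-1 576,255,-3
192 457,291,4 469,285,4 479,270,14 481,229,51 493,224,50 500,205,65 517,214,49 527,203,55 559,251,-4 571,242,-1
195 454,285,-1 465,275,3 480,275,-3 482,237,32 490,217,47 499,205,54 513,204,48 524,196,51 552,234,3 565,228,3
198 451,276,-3 463,271,-4 475,262,-1 481,237,21 485,206,47 497,200,48 509,193,49 521,189,48 549,226,1 562,222,-2
201 445,260,2 457,254,3 470,248,3 481,240,6 482,198,45 492,188,50 505,186,46 517,178,48 528,171,51 557,210,0
```

View pics/m2.png

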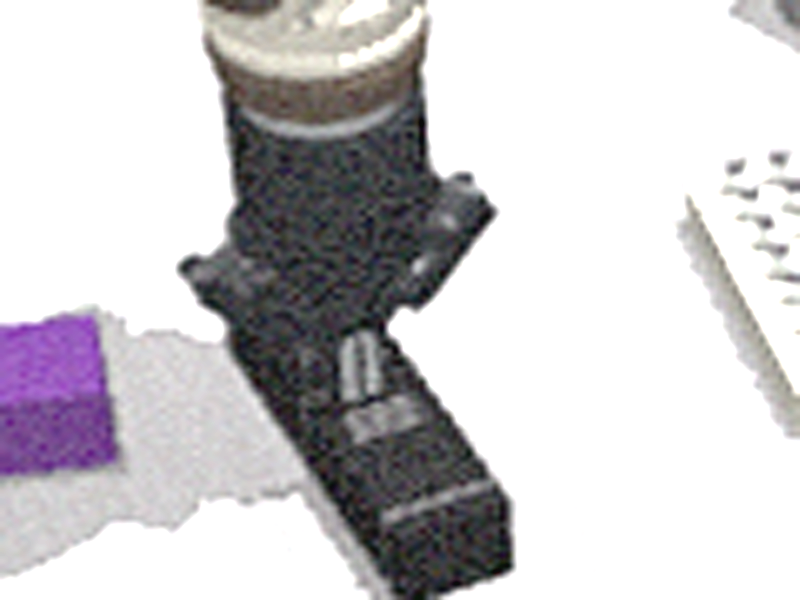

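The bright crop shows the shut fingers standing on the case top at (360,370), z≈0.05, though TCP reads 0.034. I'll check the real tip height against the readings using the start picture.

```bash
python3 - <<'E'
from h import *
for n in ["side","top"]:
    C=np.load(f'pics/{n}0.npz')['C']
    m=(np.hypot(C[...,0]-.217,C[...,1]-.506)<.09)&(C[...,2]>.1)
    P=C[m]; print(n,len(P))
    # along closing axis (0.394,0.919) and tool x
    d=P-np.array([.2166,.5055,.2153]); a=d@[.394,.919,0]; b=d@[-.919,.394,0]
    for lo in np.arange(-.06,.2,.01):
        k=(d[:,2]>=lo)&(d[:,2]<lo+.01)
        if k.any(): print(round(lo,2),k.sum(),'y',a[k].min().round(3),a[k].max().round(3),'x',b[k].min().round(3),b[k].max().round(3))
print(bot.get_obs()["time"])
E
```

```text
side 3112
0.02 7 y -0.049 0.049 x -0.002 0.006
0.03 42 y -0.058 0.053 x -0.012 0.011
0.04 59 y -0.057 0.049 x -0.012 0.008
0.05 60 y -0.06 0.051 x -0.013 0.012
0.06 30 y -0.063 0.048 x -0.012 0.003
0.07 45 y -0.073 0.073 x -0.014 0.014
0.08 94 y -0.079 0.076 x -0.017 0.013
0.09 74 y -0.076 0.066 x -0.017 0.012
0.1 83 y -0.074 0.029 x -0.019 0.012
0.11 109 y -0.076 0.025 x -0.021 0.021
0.12 103 y -0.074 0.013 x -0.02 0.02
0.13 90 y -0.074 -0.013 x -0.013 0.012
0.14 77 y -0.042 0.003 x -0.037 0.036
0.15 116 y -0.042 0.008 x -0.038 0.035
0.16 127 y -0.046 0.01 x -0.037 0.031
0.17 121 y -0.043 0.011 x -0.037 0.035
0.18 183 y -0.042 0.014 x -0.038 0.035
0.19 94 y -0.042 0.015 x -0.036 0.034
top 4370
0.03 32 y -0.057 0.048 x -0.009 0.012
0.04 41 y -0.058 0.053 x -0.009 0.007
0.05 27 y -0.059 0.053 x -0.009 0.001
0.06 23 y -0.058 0.047 x -0.01 -0.003
0.07 53 y -0.076 0.067 x -0.012 0.013
0.08 144 y -0.076 0.069 x -0.014 0.015
0.09 129 y -0.075 0.07 x -0.016 0.015
0.1 102 y -0.075 0.068 x -0.016 0.015
0.11 111 y -0.073 0.066 x -0.018 0.014
0.12 144 y -0.072 0.066 x -0.017 0.016
0.13 187 y -0.07 0.065 x -0.01 0.015
0.14 55 y -0.04 0.001 x -0.035 0.017
0.15 111 y -0.04 0.018 x -0.036 0.021
0.16 119 y -0.04 0.019 x -0.036 0.022
0.17 124 y -0.04 0.019 x -0.036 0.021
0.18 227 y -0.04 0.022 x -0.036 0.021
0.19 63 y -0.04 0.017 x -0.036 0.021
3.95
```

The tips were about 29 mm above the reported TCP even at the start, so the reported TCP is ~38 mm too far along the tool. I'll raise, open, and go down by true height.

Call:
move_arm(offset=[[0, 0, -2], [0, 0, -3], [0, 0, -2], [0, 0, 0], [0, 0, 0]], twist=[[0, 0, 0], [0, 0, 0], [0, 0, 0], [0, 0, 0], [0, 0, 0]], grip=[0, 0.5, 1, 1, 1])

```text
time: 4.45
ee_pos: [0.5024, 0.2127, 0.1009]
tcp_rot: [179.9, -0.0, 91.4]
wrist_force: [-0.8, -0.2, -0.3]
opening: 0.0581
grasp_force: 0.0
```

Call:
move_arm(offset=[[0, 0, 0], [0, 0, 0], [0, 0, 0]], twist=[[0, 0, 0], [0, 0, 0], [0, 0, 0]], grip=[1, 1, 1])

```text
time: 4.75
ee_pos: [0.5016, 0.2124, 0.0995]
tcp_rot: [-179.9, 0.0, 91.4]
wrist_force: [-0.4, -0.7, 0.0]
opening: 0.0851
grasp_force: 0.0
```

```bash
python3 - <<'E'
from h import *
o=bot.get_obs(); t=o["ee_pos"]; print(t,o["tcp_rot"],o["opening"])
C=cloud(viewer.camera("side")); r=R.from_euler('xyz',o["tcp_rot"],degrees=True)
P=C[(np.hypot(C[...,0]-t[0],C[...,1]-t[1])<.09)&(C[...,2]>.06)&(C[...,2]<.3)]; d=r.inv().apply(P-t)
for lo in np.arange(-.1,.05,.01):
    k=(d[:,2]>=lo)&(d[:,2]<lo+.01)
    if k.any(): print(round(lo,2),k.sum(),d[k].min(0).round(3),d[k].max(0).round(3))
c=viewer.camera("side"); X,Y,Z=np.moveaxis(C,-1,0); c=c["color"].astype(int)
m=(abs(X-.5)<.05)&(abs(Y-.21)<.13)&(Z>.043)&(Z<.056); print(cv2.minAreaRect(C[m][:,:2].astype(np.float32)))
E
```

```text
[0.50162384 0.21243778 0.09948908] [-1.79931188e+02  2.55416328e-02  9.13738747e+01] 0.08512794127900954
-0.1 158 [-0.02  -0.074 -0.1  ] [ 0.019  0.072 -0.09 ]
-0.09 152 [-0.017 -0.075 -0.09 ] [ 0.017  0.074 -0.08 ]
-0.08 73 [-0.02  -0.073 -0.08 ] [ 0.018  0.075 -0.07 ]
-0.07 27 [-0.012 -0.056 -0.07 ] [ 0.006  0.055 -0.06 ]
-0.06 47 [-0.014 -0.058 -0.06 ] [ 0.011  0.056 -0.05 ]
-0.05 40 [-0.014 -0.057 -0.05 ] [ 0.01   0.056 -0.041]
-0.04 27 [-0.012 -0.055 -0.039] [ 0.017  0.054 -0.03 ]
-0.03 3 [-0.004 -0.048 -0.03 ] [ 0.008  0.044 -0.027]
((0.5057346224784851, 0.21332494914531708), (0.05225040391087532, 0.18521644175052643), 1.8351573944091797)
```

Call:
move_arm(offset=[[0, 0, 3], [0, 0, 3], [0, 0, 2.5], [0, 0, 1.75], [0, 0, 1]], twist=[[0, 0, 0], [0, 0, 0], [0, 0, 0], [0, 0, 0], [0, 0, 0]], grip=[1, 1, 1, 1, 1])

```text
time: 5.35
ee_pos: [0.5011, 0.2122, -0.0141]
tcp_rot: [-179.9, 0.0, 91.4]
wrist_force: [0.1, -0.9, 0.9]
opening: 0.0853
grasp_force: 0.0
```

Call:
move_arm(offset=[[0, 0, 0], [0, 0, 0], [0, 0, 0], [0, 0, 0], [0, 0, 0]], twist=[[0, 0, 0], [0, 0, 0], [0, 0, 0], [0, 0, 0], [0, 0, 0]], grip=[1, 0.8, 0.6, 0.4, 0])

```text
time: 5.85
ee_pos: [0.5035, 0.2131, -0.0103]
tcp_rot: [179.8, -0.1, 91.4]
wrist_force: [1.4, -0.4, 5.6]
opening: 0.0491
grasp_force: 104.5
```

Call:
move_arm(offset=[[0, 0, 0], [0, 0, 0], [0, 0, 0]], twist=[[0, 0, 0], [0, 0, 0], [0, 0, 0]], grip=[0, 0, 0])

```text
time: 6.15
ee_pos: [0.5035, 0.2131, -0.0103]
tcp_rot: [179.8, -0.1, 91.4]
wrist_force: [1.7, 0.6, 5.1]
opening: 0.0492
grasp_force: 104.5
```

```bash
cat > st.py <<'E'
from h import *
o=bot.get_obs()
for k in ["time","ee_pos","tcp_rot","wrist_force","torque","opening","grasp_force","q"]: print(k,np.round(o[k],3))
E
python3 st.py
```

```text
time 6.15
ee_pos [ 0.503  0.213 -0.01 ]
tcp_rot [ 1.79797e+02 -6.90000e-02  9.13740e+01]
wrist_force [1.726 0.647 5.059]
torque [-0.046 -0.252  0.12 ]
opening 0.049
grasp_force 104.488
q [ 2.29490e+01  6.14600e+00 -1.37600e+01  6.98790e+01 -1.00000e-02
  1.11576e+02]
```

Call:
move_arm(offset=[[0, 0, -1], [0, 0, -1], [0, 0, -1], [0, 0, -1], [0, 0, 0]], twist=[[0, 0, 0], [0, 0, 0], [0, 0, 0], [0, 0, 0], [0, 0, 0]], grip=[0, 0, 0, 0, 0])

```text
time: 6.65
ee_pos: [0.5028, 0.213, 0.0297]
tcp_rot: [179.9, -0.1, 91.4]
wrist_force: [-0.4, -0.1, -5.4]
opening: 0.0492
grasp_force: 104.7
```

Call:
move_arm(offset=[[0, 0, 0], [0, 0, 0], [0, 0, 0], [0, 0, 0], [0, 0, 0]], twist=[[0, 0, 0], [0, 0, 0], [0, 0, 0], [0, 0, 0], [0, 0, 0]], grip=[0, 0, 0, 0, 0])

```text
time: 7.15
ee_pos: [0.5018, 0.2125, 0.0275]
tcp_rot: [-180.0, 0.0, 91.4]
wrist_force: [-0.3, -0.9, -5.9]
opening: 0.0492
grasp_force: 104.8
```

```bash
python3 st.py; python3 - <<'E'
from h import *
C=cloud(viewer.camera("side")); p=viewer.camera("top"); D=cloud(p); c=p["color"].astype(int)
for n,C in (("side",C),("top",D)):
    for y in np.arange(.11,.33,.02):
        m=(abs(C[...,1]-y)<.01)&(abs(C[...,0]-.503)<.018)&(C[...,2]>.03)&(C[...,2]<.12)
        if m.any(): print(n,round(y,2),m.sum(),np.median(C[m][:,2]).round(3))
E
```

```text
time 7.15
ee_pos [0.502 0.213 0.028]
tcp_rot [-1.79975e+02  9.00000e-03  9.13740e+01]
wrist_force [-0.349 -0.908 -5.881]
torque [ 0.139 -0.047 -0.056]
opening 0.049
grasp_force 104.805
q [ 2.29540e+01  4.91600e+00 -1.07960e+01  7.43150e+01  1.00000e-03
  1.11579e+02]
side 0.11 4 0.072
side 0.13 230 0.074
side 0.15 78 0.088
side 0.17 83 0.087
side 0.19 78 0.089
side 0.21 82 0.088
side 0.23 30 0.087
side 0.29 1 0.09
side 0.31 1 0.082
top 0.13 111 0.087
top 0.15 112 0.088
top 0.17 103 0.088
top 0.19 59 0.088
```

```bash
python3 - <<'E'
from h import *
T=[];F=[]
for i in range(8):
    viewer.camera("top"); o=bot.get_obs(); T.append(o["torque"]);F.append(o["wrist_force"])
print(np.mean(T,0),np.std(T,0),np.mean(F,0),np.std(F,0))
E
```

```text
[ 0.18932487 -0.00337277  0.0039566 ] [0.02764689 0.02681614 0.03075394] [-0.25489255  0.12399415 -5.64630357] [0.40080647 0.41949586 0.37383892]
```

Call:
move_arm(offset=[[0, 0, 1], [0, 0, 1], [0, 0, 1], [0, 0, 0.5], [0, 0, 0.2]], twist=[[0, 0, 0], [0, 0, 0], [0, 0, 0], [0, 0, 0], [0, 0, 0]], grip=[0, 0, 0, 0, 0])

```text
time: 8.15
ee_pos: [0.5013, 0.2123, -0.0102]
tcp_rot: [-179.9, 0.0, 91.4]
wrist_force: [-4.4, -1.8, 2.4]
opening: 0.0495
grasp_force: 105.5
```

Call:
move_arm(offset=[[0, 0, 0.1], [0, 0, 0], [0, 0, 0]], twist=[[0, 0, 0], [0, 0, 0], [0, 0, 0]], grip=[0, 0, 0])

```text
time: 8.45
ee_pos: [0.5023, 0.2127, -0.0099]
tcp_rot: [180.0, -0.0, 91.4]
wrist_force: [0.5, -0.5, -5.6]
opening: 0.0491
grasp_force: 104.8
```

```bash
python3 st.py
```

```text
time 8.45
ee_pos [ 0.502  0.213 -0.01 ]
tcp_rot [ 1.79962e+02 -1.40000e-02  9.13700e+01]
wrist_force [ 0.458 -0.523 -5.614]
torque [ 0.205 -0.002  0.   ]
opening 0.049
grasp_force 104.826
q [ 2.2951e+01  6.1420e+00 -1.3721e+01  7.0097e+01 -1.0000e-03  1.1158e+02]
```

Torque +0.19 N m about x: the heavy end is toward −y. The case isn't quite down yet, so I'm lowering it gently and releasing.

Call:
move_arm(offset=[[0, 0, 0.1], [0, 0, 0.1], [0, 0, 0.1], [0, 0, 0]], twist=[[0, 0, 0], [0, 0, 0], [0, 0, 0], [0, 0, 0]], grip=[0, 0, 0, 0])

```text
time: 8.85
ee_pos: [0.5023, 0.2128, -0.0104]
tcp_rot: [179.9, -0.0, 91.4]
wrist_force: [-10.6, -3.4, 18.3]
opening: 0.049
grasp_force: 107.4
```

```bash
python3 st.py
```

```text
time 8.85
ee_pos [ 0.502  0.213 -0.01 ]
tcp_rot [ 1.79894e+02 -3.70000e-02  9.13810e+01]
wrist_force [-10.579  -3.431  18.252]
torque [-7.170e-01  1.844e+00 -1.000e-03]
opening 0.049
grasp_force 107.419
q [ 2.29580e+01  6.09600e+00 -1.38200e+01  6.99730e+01 -5.00000e-03
  1.11576e+02]
```

Call:
move_arm(offset=[[0, 0, 0], [0, 0, 0], [0, 0, 0], [0, 0, 0], [0, 0, 0]], twist=[[0, 0, 0], [0, 0, 0], [0, 0, 0], [0, 0, 0], [0, 0, 0]], grip=[0.6, 0.8, 1, 1, 1], force=115)

```text
time: 9.35
ee_pos: [0.502, 0.2126, -0.0134]
tcp_rot: [-180.0, 0.0, 91.4]
wrist_force: [0.5, 0.1, 0.2]
opening: 0.0852
grasp_force: 0.0
```

Call:
move_arm(offset=[[0, 0, 0], [0, 0, 0], [0, 0, 0]], twist=[[0, 0, 0], [0, 0, 0], [0, 0, 0]], grip=[1, 1, 1])

```text
time: 9.65
ee_pos: [0.502, 0.2126, -0.0133]
tcp_rot: [-180.0, 0.0, 91.4]
wrist_force: [0.8, -0.6, 0.1]
opening: 0.0855
grasp_force: 0.0
```

```bash
cat >> h.py <<'E'
Ri=R.from_euler('z',1.4,degrees=True)*R.from_euler('x',-20,degrees=True)*R.from_euler('z',-90,degrees=True)*R.from_euler('x',180,degrees=True)
def E(r): return r.as_euler('xyz',degrees=True)
def rep(g,r): return np.array(g)+r.apply([0,0,.035])
def now():
    o=bot.get_obs(); return np.array(o["ee_pos"]),R.from_euler('xyz',o["tcp_rot"],degrees=True)
E
python3 - <<'E'
from h import *
print(np.round(bot.get_obs()["ee_pos"],4),bot.get_obs()["grasp_force"],bot.get_obs()["opening"])
s=plan([.5023,.2128,.10],[180,0,91.4],n=4); print()
for a in (151.4,211.4,271.4): s=plan([.5023,.2128,.10],[180,0,a],start=s,wmax=.149)
print(); g=np.array([.5023,.2208,.028]); d=Ri.apply([0,0,1])
s=plan(rep(g-.1*d,Ri),E(Ri),start=s); print(rep(g-.1*d,Ri)); s=plan(rep(g,Ri),E(Ri),start=s,n=5); print(rep(g,Ri),E(Ri))
E
```

```text
[ 0.502   0.2126 -0.0133] 0.0 0.0854839934772587
{"offset": [[0.01, 0.01, -2.83], [0.0, 0.01, -2.83], [0.01, 0.01, -2.83], [0.0, 0.0, -2.84]] "twist": [[-0.0, 0.0, -0.0], [-0.0, 0.0, -0.0], [-0.0, 0.0, -0.0], [-0.0, 0.0, -0.0]] }

{"offset": [[0.0, 0.0, 0.0], [0.0, 0.0, 0.0], [0.0, 0.0, 0.0], [-0.0, 0.0, 0.0], [-0.0, 0.0, 0.0]] "twist": [[-0.0, -0.0, -0.131], [-0.0, -0.0, -0.131], [-0.0, -0.0, -0.131], [-0.0, -0.0, -0.131], [-0.0, -0.0, -0.131]] }
{"offset": [[-0.0, 0.0, 0.0], [-0.0, 0.0, 0.0], [-0.0, 0.0, 0.0]] "twist": [[-0.0, -0.0, -0.131], [-0.0, -0.0, -0.131], [-0.0, -0.0, -0.131]] }
{"offset": [[-0.0, 0.0, 0.0], [-0.0, 0.0, 0.0], [-0.0, 0.0, 0.0], [-0.0, 0.0, 0.0], [-0.0, 0.0, 0.0]] "twist": [[-0.0, -0.0, -0.131], [-0.0, -0.0, -0.131], [-0.0, -0.0, -0.131], [-0.0, -0.0, -0.131], [-0.0, -0.0, -0.131]] }
{"offset": [[-0.0, 0.0, 0.0], [-0.0, 0.0, 0.0], [-0.0, -0.0, 0.0]] "twist": [[-0.0, -0.0, -0.131], [-0.0, -0.0, -0.13], [-0.0, -0.0, -0.131]] }
{"offset": [[-0.0, -0.0, 0.0], [-0.0, -0.0, 0.0], [-0.0, -0.0, 0.0], [-0.0, -0.0, 0.0], [-0.0, -0.0, 0.0]] "twist": [[0.0, -0.0, -0.131], [0.0, -0.0, -0.131], [0.0, -0.0, -0.131], [0.0, -0.0, -0.131], [0.0, -0.0, -0.131]] }
{"offset": [[-0.0, -0.0, 0.0], [-0.0, -0.0, 0.0], [-0.0, -0.0, 0.0]] "twist": [[0.0, -0.0, -0.131], [0.0, -0.0, -0.131], [0.0, -0.0, -0.13]] }

{"offset": [[-1.01, -0.01, 0.37], [-1.04, -0.01, 0.24], [-1.07, -0.0, 0.12]] "twist": [[0.0, 0.116, -0.0], [0.0, 0.117, -0.0], [0.0, 0.116, -0.0]] }
[0.50175684 0.24302467 0.08908002]
{"offset": [[0.0, -0.0, 2.0], [0.0, -0.0, 2.0], [0.0, -0.0, 2.0], [0.0, -0.0, 2.0], [0.0, -0.0, 2.0]] "twist": [[0.0, 0.0, -0.0], [0.0, 0.0, -0.0], [0.0, 0.0, -0.0], [0.0, 0.0, -0.0], [0.0, 0.0, -0.0]] }
[ 0.50259247  0.20883287 -0.00488924] [180.  -20.  -88.6]
```

Call:
move_arm(offset=[[0, 0, -2.83], [0, 0, -2.83], [0, 0, -2.83], [0, 0, -2.84], [0, 0, 0]], twist=[[0, 0, 0], [0, 0, 0], [0, 0, 0], [0, 0, -0.131], [0, 0, -0.131]], grip=[1, 1, 1, 1, 1])

```text
time: 10.15
ee_pos: [0.5037, 0.2133, 0.1045]
tcp_rot: [179.6, -0.0, 106.7]
wrist_force: [0.1, -0.2, 0.0]
opening: 0.0852
grasp_force: 0.0
```

Call:
move_arm(offset=[[0, 0, 0], [0, 0, 0], [0, 0, 0], [0, 0, 0], [0, 0, 0]], twist=[[0, 0, -0.131], [0, 0, -0.131], [0, 0, -0.131], [0, 0, -0.131], [0, 0, -0.131]], grip=[1, 1, 1, 1, 1])

```text
time: 10.65
ee_pos: [0.502, 0.2126, 0.1001]
tcp_rot: [-180.0, -0.0, 144.2]
wrist_force: [0.2, -0.4, -0.1]
opening: 0.0852
grasp_force: 0.0
```

Call:
move_arm(offset=[[0, 0, 0], [0, 0, 0], [0, 0, 0], [0, 0, 0], [0, 0, 0]], twist=[[0, 0, -0.131], [0, 0, -0.131], [0, 0, -0.131], [0, 0, -0.131], [0, 0, -0.131]], grip=[1, 1, 1, 1, 1])

```text
time: 11.15
ee_pos: [0.502, 0.2126, 0.1001]
tcp_rot: [-180.0, 0.0, -178.2]
wrist_force: [-0.2, -0.6, -0.6]
opening: 0.0854
grasp_force: 0.0
```

Call:
move_arm(offset=[[0, 0, 0], [0, 0, 0], [0, 0, 0], [0, 0, 0], [0, 0, 0]], twist=[[0, 0, -0.131], [0, 0, -0.131], [0, 0, -0.131], [0, 0, -0.131], [0, 0, -0.131]], grip=[1, 1, 1, 1, 1])

```text
time: 11.65
ee_pos: [0.502, 0.2126, 0.1001]
tcp_rot: [180.0, -0.0, -140.7]
wrist_force: [-0.1, 0.1, 0.5]
opening: 0.085
grasp_force: 0.0
```

Call:
move_arm(offset=[[0, 0, 0], [0, 0, 0], [0, 0, 0], [0, 0, 0], [0, 0, 0]], twist=[[0, 0, -0.131], [0, 0, -0.131], [0, 0, -0.131], [0, 0, -0.131], [0, 0, -0.131]], grip=[1, 1, 1, 1, 1])

```text
time: 12.15
ee_pos: [0.502, 0.2126, 0.1001]
tcp_rot: [180.0, -0.0, -103.2]
wrist_force: [0.2, 0.1, -0.7]
opening: 0.0853
grasp_force: 0.0
```

Call:
move_arm(offset=[[0, 0, 0], [0, 0, 0], [-1.01, 0, 0.37], [-1.04, 0, 0.24], [-1.07, 0, 0.12]], twist=[[0, 0, -0.131], [0, 0, -0.131], [0, 0.116, 0], [0, 0.117, 0], [0, 0.116, 0]], grip=[1, 1, 1, 1, 1])

```text
time: 12.65
ee_pos: [0.5017, 0.2431, 0.0902]
tcp_rot: [-179.8, -20.2, -88.6]
wrist_force: [1.6, -0.7, -0.2]
opening: 0.0858
grasp_force: 0.0
```

Call:
move_arm(offset=[[0, 0, 0], [0, 0, 0], [0, 0, 0]], twist=[[0, 0, 0], [0, 0, 0], [0, 0, 0]], grip=[1, 1, 1])

```text
time: 12.95
ee_pos: [0.5013, 0.2425, 0.0896]
tcp_rot: [-180.0, -19.9, -88.5]
wrist_force: [0.1, -0.6, 0.9]
opening: 0.0856
grasp_force: 0.0
```

```bash
python3 st.py; python3 - <<'E'
from h import *
p=viewer.camera("side"); C=cloud(p); t,r=now()
X,Y,Z=np.moveaxis(C,-1,0)
m=(abs(X-.5)<.05)&(abs(Y-.21)<.13)&(Z>.043)&(Z<.056); print(cv2.minAreaRect(C[m][:,:2].astype(np.float32)))
P=C[(np.hypot(X-t[0],Y-t[1])<.14)&(Z>.06)&(Z<.3)]; d=r.inv().apply(P-t)
for lo in np.arange(-.08,.02,.01):
    k=(d[:,2]>=lo)&(d[:,2]<lo+.01)
    if k.any(): print(round(lo,2),k.sum(),d[k].min(0).round(3),d[k].max(0).round(3))
g=np.array([.5023,.2208,.028]); plan(rep(g,Ri),E(Ri),n=5)
E
```

```text
time 12.95
ee_pos [0.501 0.242 0.09 ]
tcp_rot [-179.971  -19.918  -88.525]
wrist_force [ 0.126 -0.558  0.864]
torque [ 0.25  -0.064  0.033]
opening 0.086
grasp_force 0.0
q [ 34.682  16.115   6.68   91.765 -16.577 -55.161]
((0.5012958645820618, 0.2119518369436264), (0.052996259182691574, 0.18353351950645447), 2.2129557132720947)
-0.08 79 [-0.016 -0.071 -0.08 ] [ 0.016  0.074 -0.07 ]
-0.07 43 [-0.01  -0.056 -0.069] [ 0.016  0.058 -0.06 ]
-0.06 53 [-0.014 -0.057 -0.06 ] [ 0.016  0.057 -0.05 ]
-0.05 47 [-0.01  -0.055 -0.05 ] [ 0.016  0.057 -0.04 ]
-0.04 32 [-0.017 -0.055 -0.04 ] [ 0.013  0.055 -0.031]
-0.03 3 [-0.006  0.044 -0.029] [ 0.003  0.049 -0.028]
{"offset": [[-0.02, -0.0, 2.01], [-0.02, -0.01, 2.01], [-0.02, -0.0, 2.01], [-0.02, -0.01, 2.01], [-0.02, -0.0, 2.02]] "twist": [[-0.0, 0.0, 0.0], [-0.0, 0.0, 0.0], [-0.0, 0.001, 0.0], [-0.001, 0.0, 0.0], [-0.0, 0.001, 0.0]] }
```

Call:
move_arm(offset=[[0, 0, 2.5], [0, 0, 2.5], [0, 0, 2.5], [-0.1, 0, 1.5], [0, 0, 1]], twist=[[0, 0, 0], [0, 0, 0], [0, 0, 0], [0, 0, 0], [0, 0, 0]], grip=[1, 1, 1, 1, 1])

```text
time: 13.5
ee_pos: [0.5021, 0.2086, -0.0054]
tcp_rot: [-180.0, -20.0, -88.6]
wrist_force: [-0.2, -0.5, 0.0]
opening: 0.0853
grasp_force: 0.0
```

Call:
move_arm(offset=[[0, 0, 0], [0, 0, 0], [0, 0, 0], [0, 0, 0], [0, 0, 0]], twist=[[0, 0, 0], [0, 0, 0], [0, 0, 0], [0, 0, 0], [0, 0, 0]], grip=[1, 0.8, 0.6, 0.4, 0])

```text
time: 14.0
ee_pos: [0.5027, 0.2105, -0.0039]
tcp_rot: [-179.9, -19.9, -88.5]
wrist_force: [-0.5, 1.4, 6.1]
opening: 0.0488
grasp_force: 120.2
```

Call:
move_arm(offset=[[0, 0, 0], [0, 0, 0], [0, 0, 0]], twist=[[0, 0, 0], [0, 0, 0], [0, 0, 0]], grip=[0, 0, 0])

```text
time: 14.3
ee_pos: [0.5027, 0.2105, -0.0039]
tcp_rot: [-179.9, -19.9, -88.5]
wrist_force: [-1.0, 0.7, 5.9]
opening: 0.0489
grasp_force: 120.2
```

```bash
python3 st.py; python3 - <<'E'
from h import *
p0,r0=now(); g0=p0-r0.apply([0,0,.035]); print('grasp',g0.round(4))
s=plan(p0+[0,0,.17],E(r0),n=8); print('A')
tot=-121.4
g1=np.array([.40,-.19,.24]); gl=g0+[0,0,.17]
for f in (1/3,2/3,1):
    r=R.from_euler('z',tot*f,degrees=True)*r0
    # arc path: polar interpolation
    a=np.arctan2(gl[1],gl[0])*(1-f)+np.arctan2(g1[1],g1[0])*f; rr=np.hypot(*gl[:2])*(1-f)+np.hypot(*g1[:2])*f
    g=[rr*np.cos(a),rr*np.sin(a),gl[2]*(1-f)+g1[2]*f]
    s=plan(rep(g,r),E(r),start=s,wmax=.11)
E
```

```text
time 14.3
ee_pos [ 0.503  0.21  -0.004]
tcp_rot [-179.89   -19.93   -88.489]
wrist_force [-1.034  0.722  5.924]
torque [ 0.284  0.229 -0.086]
opening 0.049
grasp_force 120.156
q [ 32.077  15.932  -3.999  80.419 -17.126 -57.89 ]
grasp [0.5023 0.2224 0.029 ]
{"offset": [[0.72, -0.0, -2.0], [0.72, -0.0, -2.0], [0.73, -0.01, -2.0], [0.72, -0.0, -2.0], [0.73, -0.01, -2.0]] "twist": [[0.0, 0.0, 0.0], [0.0, 0.0, 0.0], [0.0, 0.0, 0.0], [0.0, 0.0, 0.0], [0.0, 0.0, 0.0]] }
{"offset": [[0.72, -0.0, -1.99], [0.73, -0.01, -2.0], [0.72, -0.0, -1.99]] "twist": [[0.0, 0.0, 0.0], [0.0, 0.0, 0.0], [0.0, 0.0, 0.0]] }
A
{"offset": [[2.12, 0.07, 0.56], [2.12, -0.15, 0.56], [2.09, -0.37, 0.55], [2.05, -0.59, 0.54], [1.98, -0.8, 0.51]] "twist": [[-0.034, 0.0, 0.095], [-0.034, 0.0, 0.095], [-0.035, 0.0, 0.095], [-0.034, 0.0, 0.095], [-0.034, 0.001, 0.095]] }
{"offset": [[1.9, -1.0, 0.48], [1.79, -1.19, 0.44]] "twist": [[-0.035, 0.0, 0.095], [-0.034, 0.001, 0.094]] }
{"offset": [[1.82, -0.75, 0.45], [1.74, -0.93, 0.43], [1.64, -1.1, 0.39], [1.53, -1.27, 0.35], [1.4, -1.42, 0.3]] "twist": [[-0.034, 0.0, 0.095], [-0.035, 0.0, 0.095], [-0.034, 0.0, 0.095], [-0.035, 0.0, 0.095], [-0.034, 0.0, 0.095]] }
{"offset": [[1.26, -1.55, 0.25], [1.1, -1.68, 0.2]] "twist": [[-0.035, 0.001, 0.095], [-0.034, 0.0, 0.094]] }
{"offset": [[1.27, -1.32, 0.26], [1.14, -1.44, 0.21], [1.0, -1.55, 0.16], [0.84, -1.64, 0.1], [0.69, -1.71, 0.04]] "twist": [[-0.034, 0.0, 0.095], [-0.034, 0.0, 0.095], [-0.035, 0.0, 0.095], [-0.034, 0.0, 0.095], [-0.034, 0.001, 0.095]] }
{"offset": [[0.52, -1.77, -0.01], [0.35, -1.82, -0.08]] "twist": [[-0.035, 0.0, 0.095], [-0.034, 0.001, 0.094]] }
```

Call:
move_arm(offset=[[0.36, 0, -1], [0.72, 0, -2], [0.73, 0, -2], [0.72, 0, -2], [0.73, 0, -2]], twist=[[0, 0, 0], [0, 0, 0], [0, 0, 0], [0, 0, 0], [0, 0, 0]], grip=[0, 0, 0, 0, 0])

```text
time: 14.8
ee_pos: [0.5017, 0.2099, 0.0915]
tcp_rot: [180.0, -20.0, -88.5]
wrist_force: [0.0, -0.5, -5.8]
opening: 0.0489
grasp_force: 120.5
```

Call:
move_arm(offset=[[0.72, 0, -2], [0.73, 0, -2], [0.72, 0, -2], [0.36, 0, -1], [0, 0, 0]], twist=[[0, 0, 0], [0, 0, 0], [0, 0, 0], [0, 0, 0], [0, 0, 0]], grip=[0, 0, 0, 0, 0])

```text
time: 15.3
ee_pos: [0.5025, 0.2104, 0.1664]
tcp_rot: [-179.9, -19.9, -88.5]
wrist_force: [1.3, 0.2, -6.5]
opening: 0.0491
grasp_force: 120.5
```

```bash
python3 st.py; python3 - <<'E'
from h import *
C=cloud(viewer.camera("side")); X,Y,Z=np.moveaxis(C,-1,0)
for y in np.arange(.11,.33,.02):
    m=(abs(Y-y)<.01)&(abs(X-.503)<.018)&(Z>.15)&(Z<.27)
    if m.any(): print(round(y,2),m.sum(),np.median(Z[m]).round(3))
E
```

```text
time 15.3
ee_pos [0.502 0.21  0.166]
tcp_rot [-179.892  -19.92   -88.521]
wrist_force [ 1.298  0.187 -6.485]
torque [0.934 0.033 0.028]
opening 0.049
grasp_force 120.547
q [ 32.074  13.145  11.611  98.821 -17.112 -57.862]
0.11 2 0.212
0.13 264 0.204
0.15 86 0.22
0.17 89 0.22
0.19 85 0.22
0.21 82 0.22
0.23 164 0.249
0.25 73 0.22
0.27 26 0.22
```

Held level with no slip. Carrying it over now.

Call:
move_arm(offset=[[2.12, 0.07, 0.56], [2.12, -0.15, 0.56], [2.09, -0.37, 0.55], [2.05, -0.59, 0.54], [1.98, -0.8, 0.51]], twist=[[-0.034, 0, 0.095], [-0.034, 0, 0.095], [-0.035, 0, 0.095], [-0.034, 0, 0.095], [-0.034, 0, 0.095]], grip=[0, 0, 0, 0, 0])

```text
time: 15.85
ee_pos: [0.5011, 0.0998, 0.1734]
tcp_rot: [-180.0, -20.1, -117.6]
wrist_force: [0.2, -0.8, -6.2]
opening: 0.0487
grasp_force: 121.2
```

Call:
move_arm(offset=[[1.9, -1.0, 0.48], [1.79, -1.19, 0.44], [1.82, -0.75, 0.45], [1.74, -0.93, 0.43], [1.64, -1.1, 0.39]], twist=[[-0.035, 0, 0.095], [-0.034, 0.001, 0.094], [-0.034, 0, 0.095], [-0.035, 0, 0.095], [-0.034, 0, 0.095]], grip=[0, 0, 0, 0, 0])

```text
time: 16.35
ee_pos: [0.4831, -0.0015, 0.1833]
tcp_rot: [-179.9, -20.1, -146.6]
wrist_force: [1.4, 0.7, -5.2]
opening: 0.0487
grasp_force: 121.2
```

Call:
move_arm(offset=[[1.53, -1.27, 0.35], [1.4, -1.42, 0.3], [1.26, -1.55, 0.25], [1.1, -1.68, 0.2], [1.27, -1.32, 0.26]], twist=[[-0.035, 0, 0.095], [-0.034, 0, 0.095], [-0.035, 0.001, 0.095], [-0.034, 0, 0.094], [-0.034, 0, 0.095]], grip=[0, 0, 0, 0, 0])

```text
time: 16.85
ee_pos: [0.4496, -0.0938, 0.193]
tcp_rot: [-179.8, -20.1, -175.5]
wrist_force: [-0.0, -0.5, -6.5]
opening: 0.0489
grasp_force: 121.2
```

Call:
move_arm(offset=[[1.14, -1.44, 0.21], [1.0, -1.55, 0.16], [0.84, -1.64, 0.1], [0.69, -1.71, 0.04], [0.52, -1.77, -0.01]], twist=[[-0.034, 0, 0.095], [-0.035, 0, 0.095], [-0.034, 0, 0.095], [-0.034, 0.001, 0.095], [-0.035, 0, 0.095]], grip=[0, 0, 0, 0, 0])

```text
time: 17.35
ee_pos: [0.3983, -0.1699, 0.2031]
tcp_rot: [-179.8, -20.0, 155.6]
wrist_force: [-0.6, 0.0, -5.8]
opening: 0.049
grasp_force: 121.3
```

Call:
move_arm(offset=[[0.35, -1.82, -0.08], [0, 0, 0], [0, 0, 0]], twist=[[-0.034, 0.001, 0.094], [0, 0, 0], [0, 0, 0]], grip=[0, 0, 0])

```text
time: 17.65
ee_pos: [0.3885, -0.1849, 0.2054]
tcp_rot: [-179.8, -20.1, 150.1]
wrist_force: [0.5, 0.2, -5.8]
opening: 0.0487
grasp_force: 121.3
```

```bash
python3 st.py; python3 - <<'E'
from h import *
p0,r0=now(); g0=p0-r0.apply([0,0,.035]); print('grasp',g0.round(4), 'dir',r0.apply([0,0,1]).round(3),'y',r0.apply([0,1,0]).round(3))
# case axis u in tool frame: from initial
u=Ri.inv().apply(R.from_euler('z',1.4,degrees=True).apply([0,1,0])); uw=r0.apply(u); print('u',uw.round(3))
ax=np.cross(uw,[0,0,1]); ang=np.arcsin(np.linalg.norm(ax)); ax/=np.linalg.norm(ax)
s=(p0,r0)
for f in (.5,1):
    r=R.from_rotvec(ax*ang*f)*r0; g=g0*(1-f)+np.array([.457,-.215,.25])*f
    s=plan(rep(g,r),E(r),start=s,wmax=.1)
print('u end',s[1].apply(u),'dir',s[1].apply([0,0,1]))
E
```

```text
time 17.65
ee_pos [ 0.388 -0.185  0.205]
tcp_rot [-179.798  -20.054  150.064]
wrist_force [ 0.47   0.194 -5.75 ]
torque [-0.429 -0.857 -0.007]
opening 0.049
grasp_force 121.289
q [-26.209   8.893  10.286 111.42    1.076   3.501]
grasp [ 0.399  -0.1908  0.2383] dir [-0.299  0.168 -0.939] y [ 0.498  0.867 -0.003]
u [ 0.867 -0.498 -0.001]
{"offset": [[-0.65, 0.05, -0.33], [-0.68, 0.05, -0.27], [-0.7, 0.05, -0.2], [-0.72, 0.05, -0.13], [-0.73, 0.05, -0.05]] "twist": [[-0.0, -0.098, 0.0], [-0.0, -0.098, 0.0], [-0.0, -0.098, 0.0], [-0.0, -0.098, 0.001], [-0.0, -0.098, 0.0]] }
{"offset": [[-0.73, 0.05, 0.01], [-0.72, 0.05, 0.09], [-0.71, 0.05, 0.16]] "twist": [[-0.0, -0.098, 0.001], [-0.0, -0.098, 0.0], [-0.001, -0.099, 0.001]] }
{"offset": [[-0.69, 0.05, -0.03], [-0.69, 0.05, 0.04], [-0.69, 0.05, 0.1], [-0.67, 0.05, 0.17], [-0.65, 0.05, 0.24]] "twist": [[-0.0, -0.098, 0.0], [-0.0, -0.098, 0.0], [-0.0, -0.098, 0.0], [-0.0, -0.098, 0.0], [-0.0, -0.098, 0.0]] }
{"offset": [[-0.63, 0.05, 0.3], [-0.6, 0.05, 0.36], [-0.55, 0.06, 0.42]] "twist": [[-0.0, -0.098, 0.001], [-0.0, -0.098, 0.0], [-0.0, -0.099, 0.001]] }
u end [ 1.53227012e-03 -7.97925110e-04  9.99998508e-01] dir [ 0.81272482 -0.47051987 -0.34364141]
```

Call:
move_arm(offset=[[-0.65, 0.05, -0.33], [-0.68, 0.05, -0.27], [-0.7, 0.05, -0.2], [-0.72, 0.05, -0.13], [-0.73, 0.05, -0.05]], twist=[[0, -0.098, 0], [0, -0.098, 0], [0, -0.098, 0], [0, -0.098, 0.001], [0, -0.098, 0]], grip=[0, 0, 0, 0, 0])

```text
time: 18.15
ee_pos: [0.4218, -0.1996, 0.2103]
tcp_rot: [-179.8, 8.2, 150.3]
wrist_force: [0.4, 0.7, -5.9]
opening: 0.0486
grasp_force: 122.1
```

Call:
move_arm(offset=[[-0.73, 0.05, 0.01], [-0.72, 0.05, 0.09], [-0.71, 0.05, 0.16], [-0.69, 0.05, -0.03], [-0.69, 0.05, 0.04]], twist=[[0, -0.098, 0.001], [0, -0.098, 0], [-0.001, -0.099, 0.001], [0, -0.098, 0], [0, -0.098, 0]], grip=[0, 0, 0, 0, 0])

```text
time: 18.65
ee_pos: [0.452, -0.214, 0.2184]
tcp_rot: [-179.8, 36.3, 150.2]
wrist_force: [-0.0, -0.1, -5.9]
opening: 0.0488
grasp_force: 122.2
```

Call:
move_arm(offset=[[-0.69, 0.05, 0.1], [-0.67, 0.05, 0.17], [-0.65, 0.05, 0.24], [-0.63, 0.05, 0.3], [-0.6, 0.05, 0.36]], twist=[[0, -0.098, 0], [0, -0.098, 0], [0, -0.098, 0], [0, -0.098, 0.001], [0, -0.098, 0]], grip=[0, 0, 0, 0, 0])

```text
time: 19.15
ee_pos: [0.5395, -0.2484, 0.2386]
tcp_rot: [-179.1, 61.6, 150.4]
wrist_force: [0.8, 0.0, -6.3]
opening: 0.0489
grasp_force: 124.8
```

Call:
move_arm(offset=[[-0.55, 0.06, 0.42], [0, 0, 0], [0, 0, 0], [0, 0, 0]], twist=[[0, -0.099, 0.001], [0, 0, 0], [0, 0, 0], [0, 0, 0]], grip=[0, 0, 0, 0])

```text
time: 19.55
ee_pos: [0.5554, -0.2556, 0.2429]
tcp_rot: [-179.0, 66.9, 150.3]
wrist_force: [1.1, -1.1, -4.9]
opening: 0.0485
grasp_force: 127.4
```

```bash
python3 st.py; python3 - <<'E'
from h import *
p0,r0=now(); print('grasp',(p0-r0.apply([0,0,.035])).round(4))
u=Ri.inv().apply(R.from_euler('z',1.4,degrees=True).apply([0,1,0])); print('u',r0.apply(u).round(4))
p=viewer.camera("side"); C=cloud(p); q=viewer.camera("top"); D=cloud(q)
for n,C in (("side",C),("top",D)):
    X,Y,Z=np.moveaxis(C,-1,0)
    for z in np.arange(.11,.37,.02):
        m=(np.hypot(X-.457,Y+.215)<.045)&(abs(Z-z)<.01)
        if m.any(): print(n,round(z,2),m.sum(),C[m].min(0).round(3),C[m].max(0).round(3),np.median(C[m],0).round(3))
a=np.zeros((480,800,3),np.uint8); a[:,:400]=cv2.resize(p["color"][160:400,220:420],(400,480)); a[:,400:]=cv2.resize(q["color"][140:380,280:480],(400,480))
cv2.imwrite('pics/m3.png',cv2.convertScaleAbs(a,alpha=1.6)[:,:,::-1])
E
```

```text
time 19.55
ee_pos [ 0.555 -0.256  0.243]
tcp_rot [-179.019   66.9    150.306]
wrist_force [ 1.109 -1.149 -4.887]
torque [ 0.974  1.576 -0.016]
opening 0.049
grasp_force 127.425
q [-19.747 -48.511 -54.68   17.314 -10.121   3.947]
grasp [ 0.5278 -0.2391  0.2566]
u [ 0.0499 -0.0217  0.9985]
side 0.27 87 [ 0.449 -0.259  0.262] [ 0.486 -0.225  0.28 ] [ 0.47  -0.237  0.268]
side 0.29 527 [ 0.412 -0.26   0.28 ] [ 0.5   -0.177  0.3  ] [ 0.468 -0.23   0.294]
side 0.31 474 [ 0.412 -0.254  0.3  ] [ 0.489 -0.171  0.32 ] [ 0.453 -0.214  0.304]
side 0.33 313 [ 0.412 -0.218  0.32 ] [ 0.461 -0.172  0.34 ] [ 0.434 -0.203  0.333]
side 0.35 101 [ 0.417 -0.203  0.34 ] [ 0.45  -0.173  0.35 ] [ 0.431 -0.188  0.343]
top 0.17 4 [ 0.493 -0.241  0.168] [ 0.497 -0.234  0.178] [ 0.495 -0.238  0.174]
top 0.25 1 [ 0.474 -0.252  0.26 ] [ 0.474 -0.252  0.26 ] [ 0.474 -0.252  0.26 ]
top 0.27 29 [ 0.449 -0.258  0.262] [ 0.495 -0.186  0.28 ] [ 0.465 -0.255  0.269]
top 0.29 366 [ 0.428 -0.26   0.28 ] [ 0.5   -0.176  0.3  ] [ 0.472 -0.227  0.295]
top 0.31 310 [ 0.415 -0.255  0.3  ] [ 0.489 -0.172  0.318] [ 0.459 -0.209  0.304]
top 0.33 188 [ 0.413 -0.217  0.321] [ 0.458 -0.17   0.34 ] [ 0.442 -0.197  0.335]
top 0.35 97 [ 0.417 -0.202  0.34 ] [ 0.448 -0.174  0.348] [ 0.433 -0.188  0.342]
```

View pics/m3.png

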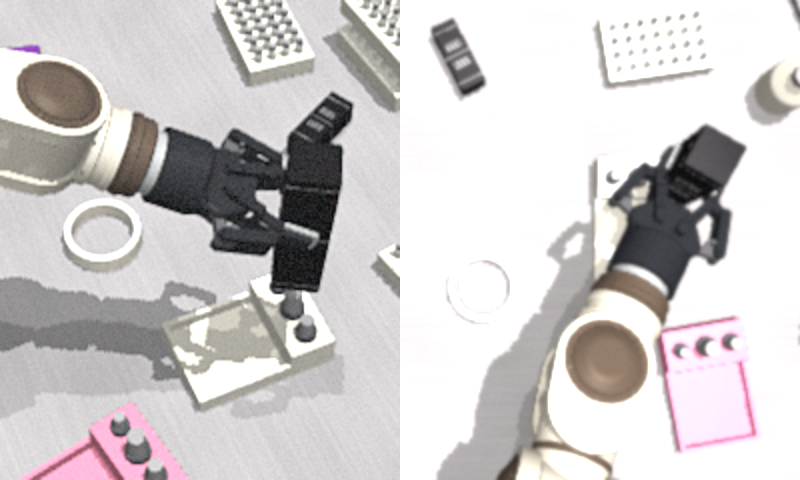

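The picture shows the case nearly upright, but its bottom is over the caddy's punch block at about (300,285). q2 is at its −48.5° limit, so a straight-outward heading is too close in. I'll fit the kinematics and pick a heading that reaches.

```bash
cat > kin.py <<'E'
from h import *
from scipy.optimize import least_squares
Q=np.array([[66.807,4.98,10.078,95.1,0,90],[22.956,4.663,-10.335,74.676,.025,111.574],[22.949,6.146,-13.76,69.879,-.01,111.576],[34.682,16.115,6.68,91.765,-16.577,-55.161],[32.077,15.932,-3.999,80.419,-17.126,-57.89],[32.074,13.145,11.611,98.821,-17.112,-57.862],[-26.209,8.893,10.286,111.42,1.076,3.501],[-19.747,-48.511,-54.68,17.314,-10.121,3.947]])
P=np.array([[.2166,.50555,.21527],[.5038,.2135,.034],[.5035,.2131,-.0103],[.5013,.2425,.0896],[.5027,.2105,-.0039],[.5025,.2104,.1664],[.3885,-.1849,.2054],[.5554,-.2556,.2429]])
Er=[[180,0,156.807],[179.706,-.143,91.382],[179.797,-.069,91.374],[-179.971,-19.918,-88.525],[-179.89,-19.93,-88.489],[-179.892,-19.92,-88.521],[-179.798,-20.054,150.064],[-179.019,66.9,150.306]]
def fk(q,k,sg):
    h,L1,L2,L,o1,o2=k; q1,q2,q3,q4,q5,q6=np.radians(q); b=q2-q3; s=b+q4
    r=L1*np.sin(q2+o1)+L2*np.cos(b+o2); z=h+L1*np.cos(q2+o1)-L2*np.sin(b+o2)
    rt=R.from_euler('z',q1)*R.from_euler('y',np.pi/2+s)*R.from_euler('x',sg*q5)*R.from_euler('z',q6)
    return np.array([r*np.cos(q1),r*np.sin(q1),z])+rt.apply([0,0,L]),rt
def fit(sg): 
    return least_squares(lambda k:np.concatenate([fk(q,k,sg)[0]-p for q,p in zip(Q,P)]),[.2,.35,.5,.25,0,0])
SG=min((1,-1),key=lambda g:fit(g).cost); KK=fit(SG).x
LIM=np.array([[-179.16,179.16],[-48.56,103.87],[-65.8,70.77],[-126.05,130.52],[-82.76,87.17],[-180,180]])
def ik(p,r,q0):
    def f(q):
        a,b=fk(q,KK,SG); return np.concatenate([(a-p)*10,(b.inv()*r).as_rotvec()])
    s=least_squares(f,np.clip(q0,LIM[:,0]+.1,LIM[:,1]-.1),bounds=(LIM[:,0],LIM[:,1]),x_scale=30); return s.x,np.abs(s.fun).max()
U=Ri.inv().apply(R.from_euler('z',1.4,degrees=True).apply([0,1,0]))
def upright(head):  # tool rotation with case vertical, tool heading given (deg)
    return R.from_euler('z',head-90-1.4,degrees=True)*(R.from_euler('z',1.4,degrees=True)*R.from_euler('x',90,degrees=True)*R.from_euler('z',-1.4,degrees=True)*Ri)
E
python3 - <<'E'
from kin import *
print(SG,KK.round(4))
for q,p,e in zip(Q,P,Er):
    a,b=fk(q,KK,SG); print(((a-p)*1000).round(1),np.degrees((b.inv()*R.from_euler('xyz',e,degrees=True)).magnitude()).round(2))
r=upright(-30); print(r.apply(U),r.apply([0,0,1]))
for hd in (-30,-50,-60,-70,-80,-90,0,20,40):
    for z in (.11,.16,.25):
        r=upright(hd); q,e=ik(rep([.457,-.215,z],r),r,[-10,-20,-45,20,-50 if hd<-25 else 30,0]); print(hd,z,q.round(1),e.round(4))
E
```

```text
-1 [ 0.1504  0.2742  0.5075  0.3247  0.079  -0.1452]
[ -4.4 -10.2  -1.4] 0.0
[2.3 1.  3.3] 0.0
[2.2 1.  3.5] 0.0
[-1.6 -9.4  2.2] 0.0
[ 3.3 -6.3  3.8] 0.0
[-1.5 -9.2 -0.1] 0.0
[20.3 -9.5 -7.7] 0.0
[-0.6 -4.2 -3.6] 0.0
[1.75744515e-16 1.05560534e-16 1.00000000e+00] [ 0.81379768 -0.46984631 -0.34202014]
-30 0.11 [ -5.7 -48.6 -65.8  22.  -34.1  17.2] 0.2513
-30 0.16 [ -1.2 -48.6 -63.5  21.9 -42.9  18.9] 0.3208
-30 0.25 [ -8.4 -48.6 -48.2  40.9 -29.1  15.8] 0.266
-50 0.11 [  1.9 -41.5 -65.8  16.5 -52.   31.4] 0.12
-50 0.16 [  1.5 -48.6 -65.8  19.1 -51.2  27.8] 0.0891
-50 0.25 [  2.2 -48.6 -55.7  30.5 -52.8  29.1] 0.1091
-60 0.11 [  4.  -38.2 -65.8  13.6 -58.2  36.3] 0.0159
-60 0.16 [  3.7 -44.4 -64.3  19.5 -57.4  34.7] 0.0
-60 0.25 [  3.7 -47.2 -55.9  30.8 -57.4  34.7] 0.0
-70 0.11 [  6.4 -26.4 -57.4  26.1 -66.   54.7] 0.0
-70 0.16 [  6.4 -31.1 -55.   33.2 -66.   54.7] 0.0
-70 0.25 [  6.4 -35.2 -47.7  44.6 -66.   54.7] 0.0
-80 0.11 [  7.4 -14.7 -47.6  50.  -69.8  82.4] 0.0
-80 0.16 [  7.4 -19.2 -45.5  56.6 -69.8  82.4] 0.0
-80 0.25 [  7.4 -23.9 -39.   67.8 -69.8  82.4] 0.0
-90 0.11 [  7.1  -4.3 -37.7  75.4 -68.8 110.1] 0.0
-90 0.16 [  7.1  -8.6 -35.9  81.6 -68.8 110.1] 0.0
-90 0.25 [  7.1 -13.3 -29.8  92.4 -68.8 110.1] 0.0
0 0.11 [-52.4 -41.3 -65.8  16.3  52.3 -31.6] 0.1166
0 0.16 [-52.  -48.6 -65.8  19.1  51.3 -28. ] 0.0841
0 0.25 [-52.7 -48.6 -55.7  30.4  52.9 -29.3] 0.1045
20 0.11 [-56.9 -25.9 -57.   26.9  66.2 -55.7] 0.0
20 0.16 [-56.9 -30.6 -54.6  34.   66.2 -55.7] 0.0
20 0.25 [-56.9 -34.8 -47.4  45.4  66.2 -55.7] 0.0
40 0.11 [ -57.5   -3.9  -37.4   76.3   68.7 -111.1] 0.0
40 0.16 [ -57.5   -8.2  -35.5   82.5   68.7 -111.1] 0.0
40 0.25 [ -57.5  -12.9  -29.4   93.2   68.7 -111.1] 0.0
```

```bash
python3 - <<'E'
from kin import *
o=bot.get_obs(); p0,r0=now(); q=np.array(o["q"]); s=(p0,r0)
way=[([.53,-.235,.26],-45),([.52,-.225,.265],-60),([.50,-.22,.27],-75),([.457,-.211,.25],-80)]
for g,hd in way:
    r=upright(hd); q,e=ik(rep(g,r),r,q); print('#',hd,q.round(1),e.round(3))
    s=plan(rep(g,r),E(r),start=s,wmax=.1,vmax=3)
E
```

```text
# -45 [ -7.2 -42.1 -51.4  15.5 -35.2  14.9] 0.0
{"offset": [[-0.11, -0.11, -0.08], [-0.12, -0.11, -0.07], [-0.12, -0.1, -0.05]] "twist": [[0.077, -0.017, 0.033], [0.077, -0.017, 0.032], [0.077, -0.017, 0.033]] }
# -60 [  1.6 -31.1 -42.9  25.5 -55.8  32.3] 0.0
{"offset": [[0.02, -0.29, -0.54], [0.01, -0.33, -0.51], [-0.01, -0.36, -0.48]] "twist": [[0.082, -0.0, 0.03], [0.082, -0.0, 0.03], [0.082, -0.0, 0.029]] }
# -75 [  5.7 -20.1 -33.6  52.6 -68.   64.5] 0.0
{"offset": [[0.02, -0.78, -0.54], [-0.0, -0.82, -0.48], [-0.03, -0.85, -0.4]] "twist": [[0.082, -0.0, 0.03], [0.082, -0.0, 0.03], [0.082, -0.0, 0.03]] }
# -80 [  7.9 -23.7 -38.9  69.2 -69.9  84. ] 0.0
{"offset": [[1.28, -2.11, -0.6], [1.25, -2.14, -0.51]] "twist": [[0.041, -0.0, 0.015], [0.041, -0.0, 0.015]] }
```

Call:
move_arm(offset=[[-0.11, -0.11, -0.08], [-0.12, -0.11, -0.07], [-0.12, -0.1, -0.05], [0.02, -0.29, -0.54], [0.01, -0.33, -0.51]], twist=[[0.077, -0.017, 0.033], [0.077, -0.017, 0.032], [0.077, -0.017, 0.033], [0.082, 0, 0.03], [0.082, 0, 0.03]], grip=[0, 0, 0, 0, 0])

```text
time: 20.15
ee_pos: [0.5417, -0.255, 0.2512]
tcp_rot: [179.8, 70.0, 124.7]
wrist_force: [-0.4, 0.5, -6.5]
opening: 0.0487
grasp_force: 127.5
```

Call:
move_arm(offset=[[-0.01, -0.36, -0.48], [0.02, -0.78, -0.54], [0, -0.82, -0.48], [-0.03, -0.85, -0.4], [0, 0, 0]], twist=[[0.082, 0, 0.029], [0.082, 0, 0.03], [0.082, 0, 0.03], [0.082, 0, 0.03], [0, 0, 0]], grip=[0, 0, 0, 0, 0])

```text
time: 20.65
ee_pos: [0.5099, -0.2513, 0.257]
tcp_rot: [-179.7, 69.9, 105.2]
wrist_force: [0.4, -0.0, -6.3]
opening: 0.0488
grasp_force: 127.4
```

```bash
python3 st.py; python3 - <<'E'
from kin import *
p0,r0=now(); print('grasp',(p0-r0.apply([0,0,.035])).round(4),r0.apply(U).round(4),r0.apply([0,0,1]).round(3))
r=upright(-80); plan(rep([.457,-.211,.25],r),E(r),vmax=2.)
E
```

```text
time 20.65
ee_pos [ 0.51  -0.251  0.257]
tcp_rot [-179.733   69.9    105.22 ]
wrist_force [ 0.419 -0.037 -6.278]
torque [1.898 0.519 0.042]
opening 0.049
grasp_force 127.422
q [  2.862 -20.888 -32.247  48.891 -66.683  58.005]
grasp [ 0.5014 -0.2195  0.269 ] [ 0.002  -0.0013  1.    ] [ 0.242 -0.907 -0.344]
{"offset": [[0.82, -1.45, -0.4], [0.81, -1.47, -0.36], [0.79, -1.48, -0.33]] "twist": [[0.027, -0.001, 0.01], [0.027, -0.0, 0.011], [0.027, -0.001, 0.01]] }
```

Call:
move_arm(offset=[[0.82, -1.45, -0.4], [0.81, -1.47, -0.36], [0.79, -1.48, -0.33], [0, 0, 0], [0, 0, 0]], twist=[[0.027, 0, 0.01], [0.027, 0, 0.011], [0.027, -0.001, 0.01], [0, 0, 0], [0, 0, 0]], grip=[0, 0, 0, 0, 0])

```text
time: 21.15
ee_pos: [0.4624, -0.2441, 0.2382]
tcp_rot: [179.5, 70.0, 99.6]
wrist_force: [0.2, -0.7, -6.3]
opening: 0.0486
grasp_force: 127.4
```

```bash
python3 st.py; cat > look.py <<'E'
from kin import *
import sys
p0,r0=now(); g=p0-r0.apply([0,0,.035]); print('grasp',g.round(4),r0.apply(U).round(4),r0.apply([0,0,1]).round(3))
p=viewer.camera("side"); C=cloud(p); q=viewer.camera("top"); D=cloud(q)
for n,C in (("side",C),("top",D)):
    X,Y,Z=np.moveaxis(C,-1,0)
    for z in np.arange(g[2]-.115,g[2]+.1,.015):
        m=(np.hypot(X-g[0],Y-g[1])<.05)&(abs(Z-z)<.0075)&(Z>.012)
        if m.any(): print(n,round(z,3),m.sum(),C[m].min(0).round(3),C[m].max(0).round(3),np.median(C[m],0).round(3))
a=np.zeros((480,800,3),np.uint8); a[:,:400]=cv2.resize(p["color"][160:400,220:420],(400,480)); a[:,400:]=cv2.resize(q["color"][140:380,280:480],(400,480))
cv2.imwrite(f'pics/{sys.argv[1]}.png',cv2.convertScaleAbs(a,alpha=1.6)[:,:,::-1])
E
python3 look.py m4
```

```text
time 21.15
ee_pos [ 0.462 -0.244  0.238]
tcp_rot [179.454  69.974  99.617]
wrist_force [ 0.153 -0.67  -6.346]
torque [ 1.884  0.3   -0.042]
opening 0.049
grasp_force 127.447
q [  4.753 -19.043 -31.449  63.001 -69.278  74.645]
grasp [ 0.4566 -0.2117  0.2502] [-0.0031 -0.001   1.    ] [ 0.166 -0.925 -0.342]
side 0.15 26 [ 0.431 -0.244  0.151] [ 0.482 -0.199  0.157] [ 0.446 -0.238  0.156]
side 0.165 135 [ 0.429 -0.245  0.158] [ 0.487 -0.196  0.173] [ 0.444 -0.237  0.165]
side 0.18 133 [ 0.429 -0.246  0.173] [ 0.484 -0.196  0.188] [ 0.443 -0.238  0.18 ]
side 0.195 144 [ 0.428 -0.246  0.188] [ 0.487 -0.197  0.203] [ 0.444 -0.237  0.196]
side 0.21 127 [ 0.429 -0.245  0.203] [ 0.486 -0.198  0.218] [ 0.446 -0.238  0.21 ]
side 0.225 122 [ 0.432 -0.246  0.218] [ 0.485 -0.211  0.232] [ 0.451 -0.239  0.224]
side 0.24 129 [ 0.418 -0.246  0.233] [ 0.488 -0.206  0.248] [ 0.452 -0.238  0.242]
side 0.255 256 [ 0.41  -0.245  0.248] [ 0.484 -0.194  0.263] [ 0.432 -0.228  0.257]
side 0.27 279 [ 0.409 -0.245  0.263] [ 0.486 -0.166  0.278] [ 0.432 -0.215  0.27 ]
side 0.285 193 [ 0.42  -0.245  0.278] [ 0.4
[... 649 characters left out ...]
 [ 0.472 -0.187  0.218] [ 0.449 -0.191  0.21 ]
top 0.225 30 [ 0.426 -0.198  0.219] [ 0.473 -0.188  0.232] [ 0.45  -0.191  0.226]
top 0.24 22 [ 0.428 -0.195  0.234] [ 0.473 -0.187  0.247] [ 0.451 -0.191  0.241]
top 0.255 122 [ 0.415 -0.232  0.248] [ 0.49  -0.168  0.263] [ 0.455 -0.208  0.258]
top 0.27 195 [ 0.41  -0.219  0.263] [ 0.493 -0.162  0.277] [ 0.46  -0.189  0.271]
top 0.285 68 [ 0.419 -0.196  0.278] [ 0.475 -0.162  0.292] [ 0.452 -0.182  0.283]
top 0.3 30 [ 0.428 -0.196  0.293] [ 0.474 -0.187  0.308] [ 0.451 -0.191  0.299]
top 0.315 44 [ 0.425 -0.237  0.308] [ 0.483 -0.188  0.322] [ 0.451 -0.192  0.317]
top 0.33 599 [ 0.427 -0.243  0.324] [ 0.481 -0.187  0.336] [ 0.454 -0.215  0.332]
```

View pics/m4.png

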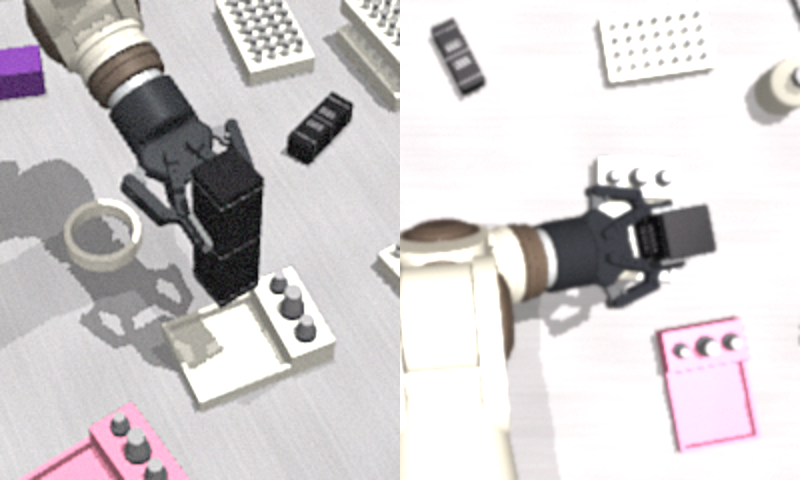

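The case is upright in the grip, centred at about (0.456, −0.216) over the bay, with its bottom at z≈0.152. It needs to come down 0.144 m.

```bash
python3 - <<'E'
from kin import *
p0,r0=now(); r=upright(-80); s=plan(p0-[0,0,.135],E(r),vmax=1.95)
print(r.inv().apply([0,0,-.1]).round(4), r.inv().apply([0,0,-.2]).round(4))
o=bot.get_obs(); q,e=ik(p0-[0,0,.14],r,o["q"]); print(q.round(1),e)
E
```

```text
{"offset": [[1.81, -0.01, 0.66], [1.81, -0.01, 0.66], [1.81, -0.01, 0.66], [1.81, -0.0, 0.66], [1.82, -0.0, 0.66]] "twist": [[0.0, 0.0, -0.0], [0.0, 0.0, -0.0], [0.0, 0.0, -0.001], [0.001, 0.0, -0.0], [0.0, 0.0, -0.001]] }
{"offset": [[1.81, -0.0, 0.66], [1.82, -0.0, 0.65]] "twist": [[0.001, 0.0, -0.0], [0.0, 0.0, -0.001]] }
[0.094  0.     0.0342] [0.1879 0.     0.0684]
[  7.8 -14.8 -47.6  51.2 -69.9  83.7] 1.1463630045227544e-10
```

Call:
move_arm(offset=[[1.81, 0, 0.66], [1.81, 0, 0.66], [1.81, 0, 0.66], [1.81, 0, 0.66], [1.81, 0, 0.66]], twist=[[0, 0, 0], [0, 0, 0], [0, 0, -0.001], [0.001, 0, 0], [0, 0, -0.001]], grip=[0, 0, 0, 0, 0])

```text
time: 21.75
ee_pos: [0.4621, -0.2443, 0.1412]
tcp_rot: [179.9, 70.0, 99.9]
wrist_force: [0.3, 0.3, -5.3]
opening: 0.0486
grasp_force: 127.5
```

Call:
move_arm(offset=[[1.5, 0, 0.55], [1, 0, 0.36], [0.5, 0, 0.18], [0, 0, 0], [0, 0, 0]], twist=[[0.001, 0, 0], [0, 0, -0.001], [0, 0, 0], [0, 0, 0], [0, 0, 0]], grip=[0, 0, 0, 0, 0])

```text
time: 22.25
ee_pos: [0.4619, -0.2442, 0.1103]
tcp_rot: [-179.8, 70.1, 100.1]
wrist_force: [-1.2, -0.4, -4.6]
opening: 0.0487
grasp_force: 127.5
```

```bash
python3 st.py; python3 look.py m5 | egrep "grasp|side 0.0[1-6]|0.1[89]|0.20"
```

```text
time 22.25
ee_pos [ 0.462 -0.244  0.11 ]
tcp_rot [-179.83    70.059  100.128]
wrist_force [-1.224 -0.439 -4.632]
torque [1.79  0.359 0.044]
opening 0.049
grasp_force 127.53
q [  4.77  -12.813 -41.409  47.438 -69.424  75.061]
grasp [ 0.4562 -0.2118  0.1223] [8.0e-04 1.2e-03 1.0e+00] [ 0.162 -0.926 -0.341]
side 0.022 47 [ 0.406 -0.25   0.015] [ 0.483 -0.165  0.03 ] [ 0.433 -0.218  0.025]
side 0.037 105 [ 0.428 -0.246  0.03 ] [ 0.484 -0.194  0.045] [ 0.445 -0.238  0.038]
side 0.052 99 [ 0.428 -0.245  0.045] [ 0.483 -0.198  0.059] [ 0.446 -0.238  0.051]
side 0.067 114 [ 0.428 -0.245  0.06 ] [ 0.486 -0.198  0.075] [ 0.445 -0.238  0.067]
side 0.082 109 [ 0.429 -0.246  0.075] [ 0.484 -0.205  0.09 ] [ 0.442 -0.238  0.082]
side 0.127 189 [ 0.411 -0.245  0.12 ] [ 0.486 -0.191  0.135] [ 0.431 -0.229  0.129]
side 0.172 139 [ 0.429 -0.246  0.165] [ 0.485 -0.196  0.18 ] [ 0.442 -0.237  0.172]
side 0.187 132 [ 0.428 -0.246  0.18 ] [ 0.486 -0.196  0.195] [ 0.443 -0.238  0.188]
side 0.202 562 [ 0.428 -0.245  0.195] [ 0.484 -0.186  0.209] [ 0.455 -0.219  0.203]
top 0.007 5 [ 0.434 -0.228  0.012] [ 0.5
[... 325 characters left out ...]
.47  -0.188  0.074] [ 0.445 -0.192  0.066]
top 0.082 18 [ 0.426 -0.196  0.077] [ 0.472 -0.188  0.089] [ 0.448 -0.191  0.085]
top 0.097 16 [ 0.426 -0.196  0.09 ] [ 0.467 -0.188  0.104] [ 0.45  -0.191  0.1  ]
top 0.112 22 [ 0.426 -0.196  0.105] [ 0.472 -0.188  0.119] [ 0.447 -0.192  0.114]
top 0.142 146 [ 0.411 -0.211  0.135] [ 0.492 -0.163  0.15 ] [ 0.471 -0.188  0.143]
top 0.157 47 [ 0.414 -0.197  0.15 ] [ 0.477 -0.163  0.164] [ 0.452 -0.18   0.155]
top 0.172 22 [ 0.426 -0.197  0.165] [ 0.473 -0.187  0.179] [ 0.446 -0.192  0.172]
top 0.187 30 [ 0.426 -0.231  0.18 ] [ 0.482 -0.187  0.194] [ 0.45  -0.192  0.19 ]
top 0.202 460 [ 0.426 -0.242  0.195] [ 0.482 -0.187  0.209] [ 0.453 -0.215  0.204]
```

Call:
move_arm(offset=[[0.47, 0, 0.17], [0.47, 0, 0.17], [0.28, 0, 0.1], [0, 0, 0], [0, 0, 0]], twist=[[0, 0, 0], [0, 0, 0], [0, 0, 0], [0, 0, 0], [0, 0, 0]], grip=[0, 0, 0, 0, 0])

```text
time: 22.85
ee_pos: [0.4614, -0.2442, 0.0964]
tcp_rot: [-179.6, 70.0, 100.4]
wrist_force: [-0.1, 0.1, -4.8]
opening: 0.0488
grasp_force: 127.5
```

Call:
move_arm(offset=[[0.09, 0, 0.03], [0.09, 0, 0.03], [0, 0, 0]], twist=[[0, 0, 0], [0, 0, 0], [0, 0, 0]], grip=[0, 0, 0])

```text
time: 23.15
ee_pos: [0.4615, -0.2442, 0.0949]
tcp_rot: [-179.7, 70.1, 100.2]
wrist_force: [-0.8, -1.0, -4.9]
opening: 0.0485
grasp_force: 127.5
```

Call:
move_arm(offset=[[0.09, 0, 0.03], [0, 0, 0]], twist=[[0, 0, 0], [0, 0, 0]], grip=[0, 0])

```text
time: 23.35
ee_pos: [0.4617, -0.2443, 0.095]
tcp_rot: [-179.8, 70.2, 100.1]
wrist_force: [-3.8, 1.6, 4.4]
opening: 0.049
grasp_force: 128.2
```

```bash
python3 st.py; python3 look.py m6 | egrep "grasp|0.1[89]|0.20"
```

```text
time 23.35
ee_pos [ 0.462 -0.244  0.095]
tcp_rot [-179.819   70.161  100.113]
wrist_force [-3.773  1.587  4.427]
torque [ 0.342  0.454 -0.601]
opening 0.049
grasp_force 128.225
q [  4.792 -11.617 -42.376  45.326 -69.535  75.122]
grasp [ 0.456  -0.2119  0.1068] [6.0e-04 2.9e-03 1.0e+00] [ 0.162 -0.927 -0.339]
side 0.037 104 [ 0.427 -0.246  0.029] [ 0.482 -0.199  0.044] [ 0.445 -0.238  0.037]
side 0.052 108 [ 0.428 -0.246  0.044] [ 0.483 -0.199  0.059] [ 0.443 -0.238  0.052]
side 0.067 101 [ 0.428 -0.246  0.059] [ 0.485 -0.201  0.074] [ 0.445 -0.238  0.067]
side 0.112 186 [ 0.411 -0.246  0.104] [ 0.484 -0.192  0.119] [ 0.432 -0.229  0.113]
side 0.172 128 [ 0.428 -0.245  0.164] [ 0.485 -0.195  0.179] [ 0.444 -0.238  0.172]
side 0.187 553 [ 0.428 -0.245  0.18 ] [ 0.485 -0.189  0.194] [ 0.456 -0.219  0.188]
top 0.007 7 [ 0.409 -0.233  0.012] [ 0.506 -0.189  0.014] [ 0.464 -0.208  0.013]
top 0.022 17 [ 0.429 -0.241  0.015] [ 0.5   -0.188  0.028] [ 0.448 -0.192  0.022]
top 0.037 13 [ 0.429 -0.195  0.031] [ 0.469 -0.188  0.042] [ 0.453 -0.19   0.037]
top 0.052 16 [ 0.426 -0.196  0.045] [ 0.468 -0.188  0.059] [ 0.446 -0.192  0.051]
top 0.067 15 [ 0.426 -0.195  0.06 ] [ 0.471 -0.187  0.073] [ 0.447 -0.192  0.068]
top 0.082 19 [ 0.426 -0.196  0.075] [ 0.472 -0.187  0.089] [ 0.452 -0.19   0.081]
top 0.097 21 [ 0.426 -0.196  0.09 ] [ 0.472 -0.187  0.104] [ 0.449 -0.191  0.099]
top 0.112 88 [ 0.413 -0.231  0.105] [ 0.489 -0.168  0.119] [ 0.465 -0.209  0.115]
top 0.127 143 [ 0.411 -0.222  0.12 ] [ 0.491 -0.163  0.134] [ 0.458 -0.19   0.126]
top 0.142 52 [ 0.418 -0.196  0.134] [ 0.493 -0.162  0.147] [ 0.457 -0.179  0.139]
top 0.157 24 [ 0.426 -0.196  0.15 ] [ 0.472 -0.188  0.164] [ 0.449 -0.191  0.156]
top 0.172 24 [ 0.426 -0.243  0.165] [ 0.478 -0.188  0.179] [ 0.448 -0.192  0.174]
top 0.187 452 [ 0.426 -0.244  0.18 ] [ 0.48  -0.187  0.194] [ 0.454 -0.215  0.188]
```

Seated on the floor (top at 0.188, force reversed). Releasing gently and backing off along the tool axis.

Call:
move_arm(offset=[[0, 0, 0], [0, 0, 0], [0, 0, 0], [0, 0, 0], [0, 0, 0]], twist=[[0, 0, 0], [0, 0, 0], [0, 0, 0], [0, 0, 0], [0, 0, 0]], grip=[0.3, 0.57, 0.6, 0.63, 0.66], force=20)

```text
time: 23.95
ee_pos: [0.4615, -0.2441, 0.0937]
tcp_rot: [-179.7, 70.0, 100.3]
wrist_force: [0.1, 0.6, 0.9]
opening: 0.0563
grasp_force: 0.0
```

Call:
move_arm(offset=[[0, 0, 0], [0, 0, 0], [0, 0, 0], [0, 0, 0], [0, 0, 0]], twist=[[0, 0, 0], [0, 0, 0], [0, 0, 0], [0, 0, 0], [0, 0, 0]], grip=[0.75, 0.85, 1, 1, 1])

```text
time: 24.45
ee_pos: [0.4614, -0.2441, 0.0937]
tcp_rot: [-179.6, 70.0, 100.3]
wrist_force: [-0.0, -0.5, -0.3]
opening: 0.0855
grasp_force: 0.0
```

```bash
python3 st.py; python3 look.py m7 | egrep "grasp|0.1[6789]|0.20"
```

```text
time 24.45
ee_pos [ 0.461 -0.244  0.094]
tcp_rot [-179.649   70.045  100.296]
wrist_force [-0.038 -0.466 -0.27 ]
torque [0.784 0.168 0.032]
opening 0.086
grasp_force 0.0
q [  4.792 -11.581 -42.426  45.317 -69.423  75.132]
grasp [ 0.4557 -0.2117  0.1057] [0.0019 0.0011 1.    ] [ 0.162 -0.926 -0.341]
side 0.006 35 [ 0.415 -0.255  0.012] [ 0.502 -0.165  0.013] [ 0.432 -0.238  0.012]
side 0.021 137 [ 0.406 -0.255  0.013] [ 0.491 -0.165  0.028] [ 0.436 -0.236  0.02 ]
side 0.051 109 [ 0.428 -0.244  0.043] [ 0.483 -0.199  0.058] [ 0.445 -0.238  0.051]
side 0.066 96 [ 0.428 -0.247  0.058] [ 0.482 -0.197  0.073] [ 0.442 -0.237  0.065]
side 0.096 122 [ 0.407 -0.245  0.088] [ 0.501 -0.196  0.103] [ 0.442 -0.237  0.096]
side 0.111 163 [ 0.407 -0.245  0.103] [ 0.505 -0.195  0.118] [ 0.437 -0.234  0.111]
side 0.126 151 [ 0.406 -0.246  0.118] [ 0.503 -0.164  0.133] [ 0.436 -0.236  0.125]
side 0.141 139 [ 0.428 -0.246  0.133] [ 0.483 -0.162  0.148] [ 0.444 -0.238  0.141]
side 0.156 120 [ 0.428 -0.245  0.149] [ 0.484 -0.198  0.163] [ 0.444 -0.238  0.156]
side 0.171 133 [ 0.428 -0.246  0.163] [ 0.486 
[... 650 characters left out ...]
 0.467 -0.188  0.087] [ 0.448 -0.191  0.081]
top 0.096 22 [ 0.41  -0.221  0.088] [ 0.492 -0.187  0.103] [ 0.45  -0.191  0.097]
top 0.111 44 [ 0.408 -0.226  0.103] [ 0.504 -0.178  0.118] [ 0.463 -0.199  0.115]
top 0.126 54 [ 0.408 -0.225  0.118] [ 0.499 -0.163  0.132] [ 0.47  -0.19   0.123]
top 0.141 22 [ 0.426 -0.196  0.133] [ 0.47  -0.163  0.148] [ 0.452 -0.191  0.139]
top 0.156 20 [ 0.426 -0.196  0.149] [ 0.472 -0.188  0.163] [ 0.444 -0.192  0.153]
top 0.171 27 [ 0.426 -0.245  0.163] [ 0.471 -0.188  0.177] [ 0.452 -0.191  0.17 ]
top 0.186 451 [ 0.426 -0.243  0.178] [ 0.48  -0.187  0.193] [ 0.452 -0.215  0.188]
top 0.201 4 [ 0.454 -0.235  0.193] [ 0.47  -0.213  0.194] [ 0.458 -0.225  0.193]
```

View pics/m7.png

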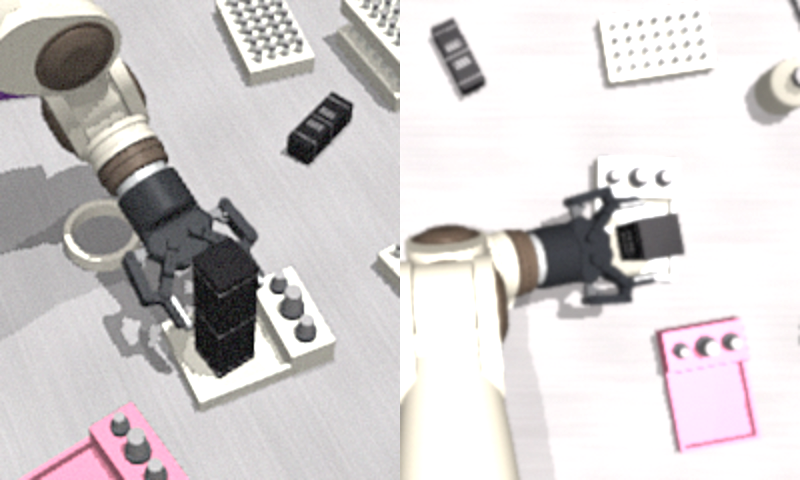

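The case stands upright in the bay (side-crop base near (220,365)), fingers open and clear. Retreating along the tool axis.

Call:
move_arm(offset=[[0, 0, -1], [0, 0, -2], [0, 0, -2.5], [0, 0, -2.5], [0, 0, -2]], twist=[[0, 0, 0], [0, 0, 0], [0, 0, 0], [0, 0, 0], [0, 0, 0]], grip=[1, 1, 1, 1, 1])

```text
time: 25.05
ee_pos: [0.4453, -0.1505, 0.1286]
tcp_rot: [-179.7, 70.1, 100.2]
wrist_force: [0.3, 0.1, -1.1]
opening: 0.0853
grasp_force: 0.0
```

Call:
move_arm(offset=[[0, 0, 0], [0, 0, 0], [0, 0, 0], [0, 0, 0], [0, 0, 0]], twist=[[0, 0, 0], [0, 0, 0], [0, 0, 0], [0, 0, 0], [0, 0, 0]], grip=[1, 1, 1, 1, 1])

```text
time: 25.55
ee_pos: [0.4449, -0.1522, 0.1278]
tcp_rot: [-179.7, 70.0, 100.2]
wrist_force: [-0.9, -0.8, 0.7]
opening: 0.0855
grasp_force: 0.0
```

```bash
python3 - <<'E'
from h import *
C=cloud(viewer.camera("side")); X,Y,Z=np.moveaxis(C,-1,0)
m=(np.hypot(X-.457,Y+.215)<.05)&(Z>.175)&(Z<.2); print(m.sum(),np.median(C[m],0),C[m].std(0))
print(bot.job_done())
E
```

```text
586 [ 0.45410918 -0.22004818  0.18757227] [0.01510652 0.01533469 0.00362688]
the job is handed in; nothing more can be done
None
```

The long case stands upright with its heavy end down on the floor of the caddy's empty bay, about 5 mm from the bay's centre and untouched; I handed the job in at about 25.6 s, and no verdict came back.

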